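# Clear and load a train cassette, then switch its feed back on

### The job

First turn the controller's feed knob to off, past its click; then lay the spanner that lies across the train cassette flat in the tool tray. With the feed still off, lift the wagons out of the stock bin and stand them all upright on the floor of the cassette's channel, one behind another and wholly inside its length, leaving the tin in the bin and the glue bottle and paint jar where they are. Only when all the wagons are in, turn the feed knob on again, past its click, and let go.

Things in the scene. Friction and masses are not known exactly. Their poses are not given: they have to be found in the camera images.
- wagon_crate: Model wagon, 120 g, carrying a slatted wooden crate. Chassis 66 mm long (x), 46 wide (y), 16 high; the load is fixed on it, centred, 24 mm wide (y), 40 long (x), its top 62 mm above the underside: grip it across its width. Origin: centre of the underside; z up. Starts upright in the stock bin; may be absent.
- wagon_timber: Model wagon, 120 g, carrying a stack of boards between two steel straps. Chassis 66 mm long (x), 46 wide (y), 16 high; the load is fixed on it, centred, 24 mm wide (y), 40 long (x), its top 62 mm above the underside: grip it across its width. Origin: centre of the underside; z up. Starts upright in the stock bin; may be absent.
- wagon_trafo: Model wagon, 120 g, carrying a grey finned electrical transformer. Chassis 66 mm long (x), 46 wide (y), 16 high; the load is fixed on it, centred, 24 mm wide (y), 40 long (x), its top 62 mm above the underside: grip it across its width. Origin: centre of the underside; z up. Starts upright in the stock bin; may be absent.
- wagon_tanks: Model wagon, 120 g, carrying two upright steel tanks. Chassis 66 mm long (x), 46 wide (y), 16 high; the load is fixed on it, centred, 24 mm wide (y), 40 long (x), its top 62 mm above the underside: grip it across its width. Origin: centre of the underside; z up. Starts upright in the stock bin; may be absent.
- wagon_motor: Model wagon, 120 g, carrying a dark steel motor block. Chassis 66 mm long (x), 46 wide (y), 16 high; the load is fixed on it, centred, 24 mm wide (y), 40 long (x), its top 62 mm above the underside: grip it across its width. Origin: centre of the underside; z up. Starts upright in the stock bin; may be absent.
- spanner: Plain steel double-ended spanner lying flat across the two angles of the cassette. 140 mm long (its x), handle 12 mm wide (its y), jaws 26 mm wide, 8 mm thick, 70 g. Origin: centre of its underside; z up.
- cassette: Train cassette, fixed: plywood base 460 mm long (its x) x 100 mm wide x 10 mm high, with two aluminium angles along its whole length. The channel between them is 58 mm wide, open at both ends; its floor is 10 mm above the bench, its walls 3 mm thick and 12 mm above that floor. Origin: centre of the underside.
- stock_bin: Open grey plastic stock bin, fixed, 250 mm (its x) x 180 mm (its y), walls 4 mm thick and 36 mm high, floor 4 mm. It holds the wagons and a small tin. Origin: centre of the underside.
- pin_tin: Small round aluminium tin, 34 mm across, 22 mm high, in the stock bin among the wagons; not a wagon, stays in the bin. Origin: centre of its underside.
- tool_tray: Open dark steel tool tray, fixed, 100 mm (its x) x 180 mm (its y), walls 4 mm thick and 26 mm high, floor 4 mm. Origin: centre of the underside.
- controller: Grey feed controller box, fixed, 130 mm (its x) x 140 mm (its y) x 55 mm high, with the one black feed knob on its aluminium top. Origin: centre of the underside.
- feed_knob (a joint): Feed knob, rad: 0 = on (as it starts), 1.2 = off (turned anticlockwise seen from above, to its stop: the white pointer mark then points to the side of the controller that faces the robot). A spring detent half way holds it at either end: it must be turned past the click, about 0.15 N m, and then snaps over.
- feed_knob_grip (a point): Point to grip the feed knob: on its vertical axis, 31 mm above the knob's foot disc. The knob is an upright bar 42 mm long (this point's x), 14 mm thick (y), its top 7 mm above this point; the point turns with the knob.
- glue_bottle: White glue bottle 36 mm across, 75 mm high, standing by the cassette; leave alone. Origin: underside.
- paint_jar: Small glass paint jar 38 mm across, 42 mm high, standing on the bench; leave alone. Origin: underside.
Not all that is in view belongs to the job. Leave any yellow look-alike of the wagon_timber alone.

How it is judged:
By the outcome, as a careful person would: the job done as asked, in the order asked, and still so for the second after the job is handed in, with the robot touching nothing.
Of wagon_crate, wagon_timber, wagon_trafo, wagon_tanks, wagon_motor only 3 to 5 are there at a start; the rules pass over those that are not, and their reading is None.
At some moment in a run one of spanner, wagon_crate, wagon_timber, wagon_trafo, wagon_tanks, wagon_motor may be knocked a few centimetres aside while the robot is not near it.
It also fails if it takes over 210 s, if anything falls off the work surface, if the arm or the gripper's body presses on something with over 40 N, if the wrist force passes 120 N, or if a joint passes its speed limit or range.

### The arm

A 7-joint arm with a two-finger parallel gripper is mounted at the origin on the work surface. World frame = base frame: x ahead of the robot, y to its left, z up, the work surface at z = 0. Lengths are in m, angles in rad, forces in N, time in s.
With the tool pointing down it reaches from about 0.425 to 0.925 m from the base axis. Payload 6.8 kg.
Tool frame: the origin (TCP) lies at the very end of the fingers, on their centre line; the grasp point (between the pads) lies 19 mm behind it; z points along the fingers, y is the line along which they close (so a half turn about z gives the same grasp; the last joint's range is limited). The gripper opens to 85 mm and grips with 20 to 120 N. Pads are 22 mm wide; open, the fingers measure 114 mm over their backs; the gripper's body (76 mm by 85 mm) begins 54 mm behind the grasp point. The pads swing forward as they close: fully open they stand 13 mm farther back than shut.
Start: joints at [-0.108, 0.477, 0.022, 1.555, -0.011, 1.109, -0.083], TCP at [0.675, 0, 0.231] pointing down, gripper open.
Joint ranges: [-2.96, 2.96], [-0.34, 2.1], [-1.41, 1.46], [0.24, 2.44], [-1.37, 4.51], [0.17, 1.92], [-2.96, 2.96]. Speed limits (rad/s): [2.39, 2.39, 3.14, 3.14, 3.14, 3.14, 3.14].

### API

Orientations are given as a rotation vector (axis times angle).
In Python, from bench import r gives the robot as it stands. The module is installed in compiled form; this text tells all that it offers.
- The arm moves only by the tool servo_tool, never from a script. Its argument "commands" is a list of rows, each a list of 7 numbers: the turn, a rotation vector about the world's x, y, z in degrees, then the shift along the world's x, y, z in mm, then the closure, from 0 (fully open) to 1 (shut). A call has 1 to 5 rows; each row is the pose to reach, as a shift and turn from the pose commanded when the call began; what a row does not reach only later rows make up. A row lasts 1/12 s, in which the tool goes at most 41.7 mm and 7.16 degrees, less where a joint would pass 70% of its speed; a pose out of reach is approached as far as the arm can. A call with a gripper value outside its range is refused whole. The fingers move at their own pace and stop on an object; "force" is the grip in N (left out, the last holds). Time passes only in rows, so rows that repeat a pose let the fingers close. It gives the time, the measured TCP pose, the force, the opening and the grip force at its end, in the units of the state.
- r.get_obs(): the state, without advancing time (a new reading comes with each control period).
- r.grab_frame(name): name is "scene" or "side" or "wrist"; returns (picture, depth): 400x640x3 uint8, blue, green, red; 400x640 float32, m along the optical axis (not along the pixel's ray), 0 where there is no reading.
- r.camera_info(name): a dict with "vertical_fov" (degrees; the focal length in pixels is half the picture's height over the tangent of half this angle, whatever the lens; pixels are square), "cx", "cy" (the principal point, pixels), "D" ([k1, k2, p1, p2, k3] as OpenCV has them; the pictures are not rectified), "cam_to_world" (4x4, takes a point from camera to world coordinates); the wrist camera has in their place "T_tool_cam" (4x4, takes a point from camera to tool coordinates, whose origin is the TCP and whose axes are the flange's). Camera axes: x right, y up, looking along -z (the intrinsics and any distortion apply to the point x, -y, -z); pixel columns grow to the right and rows downward; lengths in m; the calibration is good to about 2 mm. A picture is of the moment at which its call begins: read the wrist's pose just before it. camera_info takes no time and is no camera call.
- r.hand_in(): hands the job in; it is judged then, once.
The state is a dict: "clock": time; "joints": joint angles; "qvel": joint speeds; "tau": joint torques, N m; "tcp_pos": TCP position; "orientation": TCP orientation; "contact_force": force on the tool from outside, world axes, zero at the start; "moment": the same for the moment, N m; "grip_width": finger opening in m; "gripper_force": force on a finger pad.
Only numpy, scipy, OpenCV 4.12 (cv2) and the standard library are available. Lean on these libraries where they do the work, as an engineer would, in place of code of your own. Each camera call takes 0.05 s, during which the arm holds its last target. There are 200 camera calls.

## Working session

There is one attempt and no reset: what is moved stays moved. The work goes in short steps, Python scripts to look and compute and a tool call to move; the robot and the scene stay as the last step left them, time stands still between calls to the robot, and variables do not carry over. Pictures are saved under pics/ and viewed, at most 14 in all, crops included, and the job is handed in when it is done.

Besides the shell and the picture viewer there is one more tool, called as name([rows], argument=value, ...), one row to a line, values as JSON. servo_tool: Moves the arm, as the interface text tells. Its arguments: {"type":"object","properties":{"commands":{"type":"array"},"force":{"type":"number"}},"required":["commands"]}

```bash
mkdir -p pics
cat > h.py <<'E'
import numpy as np, cv2
from scipy.spatial.transform import Rotation as R
from bench import r
def grab(n):
    o=r.get_obs(); im,d=r.grab_frame(n); ci=r.camera_info(n)
    if 'cam_to_world' in ci: T=np.array(ci['cam_to_world'])
    else:
        W=np.eye(4);W[:3,:3]=R.from_rotvec(o['orientation']).as_matrix();W[:3,3]=o['tcp_pos'];T=W@np.array(ci['T_tool_cam'])
    return im,d,ci,T
def cloud(d,ci,T):
    h,w=d.shape;f=h/2/np.tan(np.radians(ci['vertical_fov'])/2)
    K=np.array([[f,0,ci['cx']],[0,f,ci['cy']],[0,0,1]])
    v,u=np.mgrid[:h,:w];uv=np.stack([u,v],-1).reshape(-1,1,2).astype(np.float64)
    n=cv2.undistortPoints(uv,K,np.array(ci['D'],float)).reshape(h,w,2)
    P=np.stack([n[...,0]*d,-n[...,1]*d,-d],-1)
    P=P@T[:3,:3].T+T[:3,3]; P[d==0]=np.nan
    return P
def topdown(im,P,x0,x1,y0,y1,s,zmax=.2):
    # image: rows = x decreasing, cols = y decreasing ; s px/m
    H=int((x1-x0)*s);W=int((y1-y0)*s);o=np.zeros((H,W,3),np.uint8);z=np.full((H,W),-1.)
    m=np.isfinite(P[...,2])&(P[...,2]<zmax)
    p=P[m];c=im[m];a=((x1-p[:,0])*s).astype(int);b=((y1-p[:,1])*s).astype(int)
    k=(a>=0)&(a<H)&(b>=0)&(b<W);p,c,a,b=p[k],c[k],a[k],b[k]
    i=np.argsort(p[:,2]);o[a[i],b[i]]=c[i];z[a[i],b[i]]=p[i,2]
    return o,z
E
python3 - <<'E'
from h import *
print(r.get_obs())
for n in ['scene','side','wrist']:
    im,d,ci,T=grab(n);print(n,ci['vertical_fov'],ci['D'],T[:3,3].round(3),-T[:3,2].round(3))
    cv2.imwrite(f'pics/{n}0.png',im);np.savez(n+'0.npz',im=im,P=cloud(d,ci,T))
E
```

```text
{'clock': 0.0, 'joints': array([-0.10810493,  0.47780302,  0.02232246,  1.55643776, -0.01149794,
        1.10930704, -0.08308588]), 'qvel': array([-0.00011625,  0.00024403,  0.00180025, -0.0005245 ,  0.00042197,
       -0.00135858,  0.00124379]), 'tau': array([-5.45967814e-04, -5.96443820e+01,  1.60769675e+00, -2.81194621e+01,
        1.24063640e-02,  9.39900521e-03,  2.20753498e-05]), 'tcp_pos': array([ 6.74411469e-01, -1.05276173e-06,  2.30329211e-01]), 'orientation': array([-2.22053123e+00, -2.22065791e+00,  2.16786273e-03]), 'contact_force': array([ 0.51881515, -0.14563597, -1.40512293]), 'moment': array([-0.02374709, -0.05113159, -0.01057201]), 'gripper_force': 0.0, 'grip_width': 0.08496015076181676}
scene 50.989696214730046 [-0.02168153  0.          0.          0.          0.        ] [1.014 0.458 1.054] [-0.445 -0.343 -0.827]
side 46.756642358016656 [0.03293573 0.         0.         0.         0.        ] [-0.134 -0.715  0.809] [ 0.5    0.637 -0.587]
wrist 67.70160058815112 [-0.0496043  0.         0.         0.         0.       ] [0.674 0.067 0.373] [-0.002 -0.263 -0.965]
```

View pics/scene0.png

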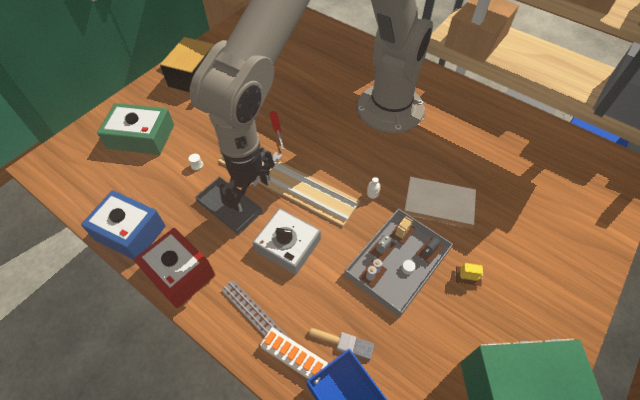

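View pics/side0.png

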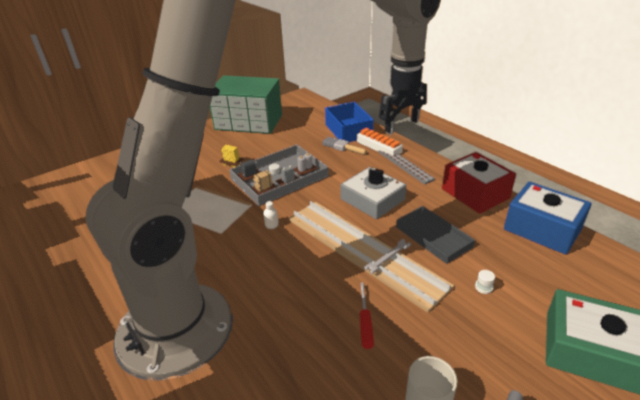

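The scene picture shows the stock bin at about (400,260) holding four wagons and the white tin at (408,267), the grey controller at (287,240) and the tray at (228,205). The cassette runs from (230,160) to (355,215) with the spanner under the gripper, the glue bottle is at (374,188) and the paint jar at (195,162). The yellow look-alike is outside the bin.

The side picture shows the spanner across the cassette at (387,255).

Run:
```python
from h import *
s=1000;x0,x1,y0,y1=.30,.95,-.40,.40
out=None
for n in ['side','scene','wrist']:
    q=np.load(n+'0.npz');P=q['P'];o,z=topdown(q['im'],P,x0,x1,y0,y1,s,.14)
    if out is None: out,zz=o,z
    else:
        k=z>-1; k&=(z>zz-.004); out[k]=o[k];zz[k]=z[k]
np.savez('map.npz',o=out,z=zz)
for i in range(0,8):
    cv2.putText(out,f'{.4-i*.1:.1f}',(i*100,10),0,.35,(255,255,255),1); cv2.line(out,(i*100,0),(i*100,650),(255,255,255),1) if 0 else None
    for j in range(7): cv2.circle(out,(i*100,50+j*100),2,(255,0,255),-1)
cv2.imwrite('pics/map.png',out[:600] if 0 else cv2.resize(out,(738,600)))
zc=np.clip(zz*2500,0,255).astype(np.uint8);zc=cv2.applyColorMap(zc,cv2.COLORMAP_TURBO);zc[zz<-.5]=0
cv2.imwrite('pics/mapz.png',cv2.resize(zc,(738,600)))
```

```text
(no output)
```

View pics/map.png

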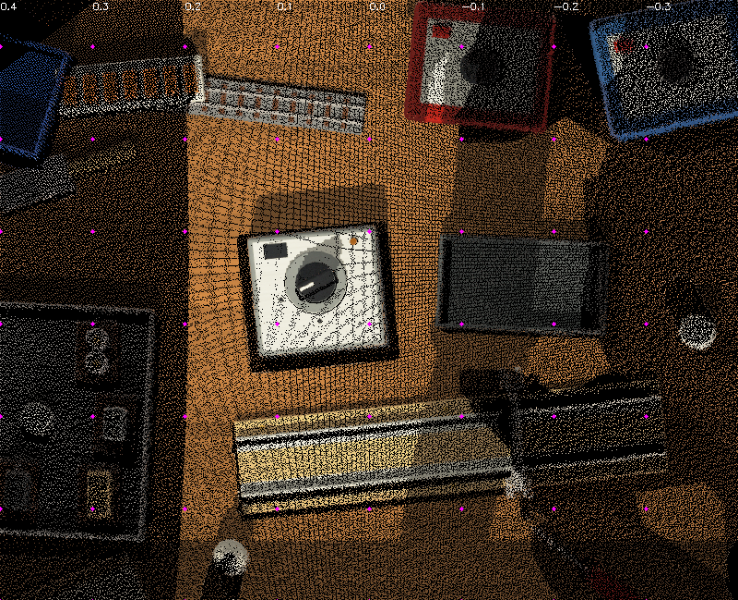

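The map shows the controller at (317,295) with its knob at (316,284), bar pointing left and slightly down. The tray is at (523,285), and the cassette runs from (235,470) to (665,430) with the spanner near (515,430). The bin wagons are at (97,352), (113,424), (100,492) and (18,487), and the tin is at (37,419). Next I measure these exactly.

Run:
```python
from h import *
P=[];C=[];S=[]
for i,n in enumerate(['side','scene','wrist']):
    q=np.load(n+'0.npz');p=q['P'].reshape(-1,3);m=np.isfinite(p[:,2]);P.append(p[m]);C.append(q['im'].reshape(-1,3)[m]);S.append(np.full(m.sum(),i))
P=np.concatenate(P);C=np.concatenate(C);S=np.concatenate(S);np.savez('all.npz',P=P,C=C,S=S)
def rect(m,t,minn=40):
    p=P[m]
    if len(p)<minn: print(t,'few',len(p));return
    g=np.zeros((700,1200),np.uint8);g[((p[:,0]-.25)*1000).astype(int),((p[:,1]+.6)*1000).astype(int)]=255
    g=cv2.morphologyEx(g,cv2.MORPH_CLOSE,np.ones((5,5)))
    n,l,st,_=cv2.connectedComponentsWithStats(g)
    for k in range(1,n):
        if st[k,4]<80: continue
        ys,xs=np.nonzero(l==k);(cy,cx),(w,h),_=rr=cv2.minAreaRect(np.stack([xs,ys],1).astype(np.float32))
        b=cv2.boxPoints(rr);e=[b[1]-b[0],b[2]-b[1]];e=max(e,key=np.linalg.norm);a=np.degrees(np.arctan2(e[0],e[1]))  # angle of long axis from x
        print(t,'x %.3f y %.3f'%(cx/1000+.25,cy/1000-.6),'dims %d %d'%(max(w,h),min(w,h)),'ang %.1f'%((a+90)%180-90),st[k,4])
x,y,z=P.T
def box(a,b,c,d): return (x>a)&(x<b)&(y>c)&(y<d)
kb=box(.58,.70,0,.12);print('knob zmax',np.percentile(z[kb],99.5), 'box top',np.median(z[kb&(z>.05)&(z<.06)]))
for s in (0,1,2): 
    rect(kb&(z>.088)&(z<.12)&(S==s),f'knob{s}')
rect(box(.5,.75,-.03,.16)&(z>.045)&(z<.06),'ctrl')
rect(box(.58,.72,-.27,-.05)&(z>.015)&(z<.035),'tray')
bn=box(.34,.66,.2,.56)
rect(bn&(z>.0305)&(z<.0385),'binwalls')
for s in (0,1): rect(bn&(z>.045)&(z<.08)&(S==s),f'loads{s}')
rect(bn&(z>.008)&(z<.08),'wag')
cs=box(.36,.55,-.35,.18)
rect(cs&(z>.017)&(z<.0245)&~box(.3,.6,-.2,-.1),'walls')
for s in (0,1,2): rect(cs&(z>.0255)&(z<.035)&(S==s),f'span{s}')
rect(cs&(z>.006)&(z<.03),'cass')
```

```text
knob zmax 0.6337020577097626 box top 0.05604651635434571
knob0 x 0.643 y 0.054 dims 42 16 ang -63.4 350
knob1 x 0.644 y 0.057 dims 42 15 ang -61.2 517
knob2 x 0.644 y 0.057 dims 42 14 ang -63.4 605
ctrl x 0.633 y 0.055 dims 144 137 ang -85.0 15595
tray x 0.642 y -0.167 dims 185 107 ang 86.8 3555
binwalls x 0.494 y 0.329 dims 254 188 ang -2.9 3112
binwalls x 0.384 y 0.399 dims 95 47 ang 51.2 499
binwalls x 0.425 y 0.282 dims 37 13 ang 14.8 134
binwalls x 0.437 y 0.377 dims 24 11 ang 51.3 83
loads0 x 0.412 y 0.290 dims 49 26 ang 0.0 771
loads0 x 0.416 y 0.375 dims 43 24 ang -27.5 497
loads0 x 0.417 y 0.493 dims 50 25 ang -31.7 406
loads0 x 0.491 y 0.271 dims 35 24 ang -5.4 408
loads0 x 0.554 y 0.292 dims 23 17 ang -66.4 211
loads0 x 0.580 y 0.291 dims 22 19 ang -60.3 242
loads1 x 0.416 y 0.293 dims 47 23 ang 0.0 971
loads1 x 0.424 y 0.382 dims 46 23 ang -6.1 855
loads1 x 0.422 y 0.501 dims 48 26 ang -63.4 1062
loads1 x 0.492 y 0.276 dims 37 24 ang -5.2 672
loads1 x 0.571 y 0.296 dims 47 23 ang -2.1 785
wag x 0.494 y 0.327 dims 254 191 ang -2.4 8523
wag x 0.415 y 0.291 dims 69 50 ang -1.1 2783
wag x 0.421 y 0.383 dims 71 52 ang -5.7 2819
wag x 0.422 y 0.499 dims 70 50 ang -59.0 2558
wag x 0.492 y 0.274 dims 73 49 ang -5.9 2497
wag x 0.495 y 0.358 dims 39 33 ang 54.5 1010
walls x 0.362 y 0.150 dims 25 5 ang -90.0 86
walls x 0.425 y 0.019 dims 239 8 ang -83.8 1324
walls x 0.454 y -0.277 dims 92 7 ang -81.9 280
walls x 0.486 y 0.022 dims 245 9 ang -84.5 1307
walls x 0.509 y -0.222 dims 42 6 ang -86.6 128
walls x 0.516 y -0.280 dims 71 7 ang -82.5 266
span0 x 0.480 y -0.161 dims 137 28 ang 3.7 1708
span1 x 0.426 y -0.162 dims 32 23 ang -11.3 297
span1 x 0.533 y -0.150 dims 31 13 ang 8.7 201
span2 x 0.363 y 0.150 dims 26 6 ang -90.0 88
span2 x 0.427 y -0.158 dims 33 21 ang 9.5 486
cass x 0.371 y -0.189 dims 32 5 ang 50.7 122
cass x 0.363 y 0.150 dims 26 6 ang -90.0 109
cass x 0.476 y -0.089 dims 466 139 ang -86.6 42783
```

Run:
```python
from h import *
q=np.load('all.npz');P,C=q['P'],q['C']
x,y,z=P.T
m=(np.hypot(x-.644,y-.057)<.006)&(z<.13)
print('knob top',np.percentile(z[m],[10,50,95]))
m=(np.hypot(x-.644,y-.057)<.028)&(z<.13)&(z>.04);print(np.histogram(z[m],np.arange(.05,.11,.004)))
m=(abs(x-.48)<.02)&(abs(y+.158)<.003)&(z<.05);print('spanner top',np.percentile(z[m],[10,50,90]))
for n,a,b in [('A',.415,.292),('B',.422,.383),('C',.492,.275),('D',.571,.294),('floor',.53,.38),('tin',.495,.358),('cass',.455,.03),('tray',.64,-.15)]:
    m=(np.hypot(x-a,y-b)<.008)&(z<.1);print(n,np.percentile(z[m],[10,50,90]).round(4))
```

```text
knob top [0.09763191 0.09953654 0.10059179]
(array([  0,   3, 605, 385, 614, 306,  38,  48,  42,  40,  47, 143, 738,
         3]), array([0.05 , 0.054, 0.058, 0.062, 0.066, 0.07 , 0.074, 0.078, 0.082,
       0.086, 0.09 , 0.094, 0.098, 0.102, 0.106]))
spanner top [0.00951151 0.02981668 0.03187529]
A [0.0477 0.0653 0.0671]
B [0.0596 0.0631 0.0661]
C [0.0372 0.0619 0.0644]
D [0.0256 0.0565 0.0633]
floor [0.0016 0.0041 0.0061]
tin [0.0235 0.0251 0.0275]
cass [0.0092 0.0103 0.0114]
tray [0.0032 0.0042 0.0056]
```

servo_tool([
  [0, 0, 28, -30, 57, 0, 0],
  [0, 0, 28, -30, 57, 0, 0],
  [0, 0, 28, -30, 57, 0, 0],
  [0, 0, 28, -30, 57, 0, 0],
  [0, 0, 28, -30, 57, 0, 0],
], force=60)

```text
clock: 0.57
tcp_pos: [0.6446, 0.0575, 0.2311]
orientation: [-1.611, -2.696, 0.0]
contact_force: [0.0, -0.2, 0.2]
grip_width: 0.0857
gripper_force: 0.0
```

servo_tool([
  [0, 0, 0, 0, 0, -40, 0],
  [0, 0, 0, 0, 0, -80, 0],
  [0, 0, 0, 0, 0, -115, 0.3],
  [0, 0, 0, 0, 0, -140, 0.3],
  [0, 0, 0, 0, 0, -152, 0.3],
])

```text
clock: 0.98
tcp_pos: [0.6424, 0.056, 0.075]
orientation: [-1.621, -2.686, 0.007]
contact_force: [-1.6, -0.7, -0.7]
grip_width: 0.0598
gripper_force: 0.0
```

servo_tool([
  [0, 0, 0, 0, 0, 0, 0.6],
  [0, 0, 0, 0, 0, 0, 1],
  [0, 0, 0, 0, 0, 0, 1],
  [0, 0, 0, 0, 0, 0, 1],
  [0, 0, 0, 0, 0, 0, 1],
])

```text
clock: 1.4
tcp_pos: [0.6464, 0.057, 0.0818]
orientation: [1.618, 2.69, 0.003]
contact_force: [-2.4, -0.4, 6.4]
grip_width: 0.0125
gripper_force: 59.8
```

servo_tool([
  [0, 0, 0, 0, 0, 0, 1],
  [0, 0, 0, 0, 0, 0, 1],
])

```text
clock: 1.57
tcp_pos: [0.6464, 0.057, 0.0818]
orientation: [1.618, 2.69, 0.003]
contact_force: [-1.8, 0.0, 6.4]
grip_width: 0.0125
gripper_force: 59.9
```

servo_tool([
  [0, 0, 7, 0, 0, 3, 1],
  [0, 0, 14, 0, 0, 3, 1],
  [0, 0, 21, 0, 0, 3, 1],
  [0, 0, 28, 0, 0, 3, 1],
  [0, 0, 35, 0, 0, 3, 1],
])

```text
clock: 1.98
tcp_pos: [0.6464, 0.0573, 0.082]
orientation: [0.724, 3.054, 0.003]
contact_force: [7.2, 0.7, -13.8]
grip_width: 0.0123
gripper_force: 61.5
```

servo_tool([
  [0, 0, 7, 0, 0, 0, 1],
  [0, 0, 14, 0, 0, 0, 1],
  [0, 0, 21, 0, 0, 0, 1],
  [0, 0, 28, 0, 0, 0, 1],
  [0, 0, 34, 0, 0, 0, 1],
])

```text
clock: 2.4
tcp_pos: [0.6464, 0.0575, 0.082]
orientation: [-0.2, 3.132, 0.002]
contact_force: [6.4, 0.9, -12.3]
grip_width: 0.0125
gripper_force: 64.4
```

servo_tool([
  [0, 0, 2, 0, 0, 0, 1],
  [0, 0, 2, 0, 0, 0, 1],
  [0, 0, 2, 0, 0, 0, 1],
])

```text
clock: 2.65
tcp_pos: [0.6463, 0.0575, 0.082]
orientation: [-0.24, 3.13, 0.004]
contact_force: [6.5, 3.0, -13.6]
grip_width: 0.0126
gripper_force: 71.0
```

```bash
python3 -c "
from h import *
o=r.get_obs();print(o['moment'],o['tcp_pos'],R.from_rotvec(o['orientation']).as_matrix().round(3)[:,1])"
```

```text
[ 0.81760647 -1.31582448 -1.34099606] [0.64633526 0.0574782  0.08203133] [-0.152  0.988  0.002]
```

servo_tool([
  [0, 0, -2, 0, 0, 0, 1],
  [0, 0, -2, 0, 0, 0, 0.6],
  [0, 0, -2, 0, 0, 0, 0.3],
  [0, 0, -2, 0, 0, 0, 0.3],
  [0, 0, -2, 0, 0, 0, 0.3],
])

```text
clock: 3.07
tcp_pos: [0.6454, 0.057, 0.0831]
orientation: [-0.192, 3.135, -0.0]
contact_force: [0.2, -0.5, -0.2]
grip_width: 0.0592
gripper_force: 0.0
```

servo_tool([
  [0, 0, 0, 0, 0, 20, 0.3],
  [0, 0, 0, 0, 0, 50, 0.3],
  [0, 0, 0, -10, 0, 90, 0.3],
  [0, 0, 0, -50, -30, 100, 0.3],
  [0, 0, 0, -90, -60, 100, 0.3],
])

```text
clock: 3.48
tcp_pos: [0.5713, 0.0096, 0.1858]
orientation: [-0.197, 3.127, 0.002]
contact_force: [-0.4, -1.9, -0.6]
grip_width: 0.0599
gripper_force: 0.0
```

Run:
```python
from h import *
V=[]
for n in ['scene','side']:
    im,d,ci,T=grab(n);P=cloud(d,ci,T);cv2.imwrite(f'pics/{n}1.png',im)
    V.append(cv2.resize(im[190:290,230:380] if n=='scene' else im[140:270,310:470],(390,300)))
    m=(np.hypot(P[...,0]-.644,P[...,1]-.057)<.03)&(P[...,2]>.09)&(P[...,2]<.105);p=P[m][:,:2]
    if len(p)>30: w,v=np.linalg.eigh(np.cov(p.T));print(n,len(p),p.mean(0),np.degrees(np.arctan2(*v[::-1,1]))%180)
cv2.imwrite('pics/k1.png',np.hstack(V))
```

```text
scene 86 [0.64629575 0.05784882] 3.804939600833819
side 68 [0.64031873 0.05241173] 3.5816040373507008
```

View pics/k1.png

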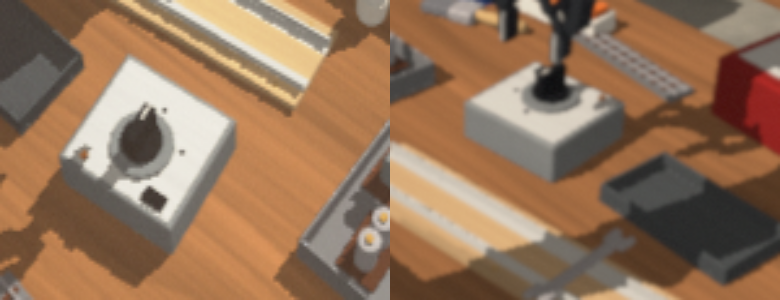

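The picture shows the knob's white pointer turned to the robot side at (148,105), so the feed is off. The spanner still lies across the cassette at (590,265) in the right half.

servo_tool([
  [0, 0, 0, -20, -38, 0, 0.3],
  [0, 0, 0, -40, -76, 0, 0.3],
  [0, 0, 0, -60, -114, 0, 0.3],
  [0, 0, 0, -80, -153, 0, 0.3],
  [0, 0, 0, -80, -153, 0, 0.3],
])

```text
clock: 4.0
tcp_pos: [0.4851, -0.1531, 0.1816]
orientation: [0.177, -3.134, 0.006]
contact_force: [-0.2, -0.3, -0.4]
grip_width: 0.06
gripper_force: 0.0
```

Run:
```python
from h import *
o=r.get_obs();print(o['tcp_pos'],R.from_rotvec(o['orientation']).as_matrix().round(3)[:,1])
for n in ['wrist','side','scene']:
    im,d,ci,T=grab(n);P=cloud(d,ci,T);cv2.imwrite(f'pics/{n}2.png',im)
    x,y,z=P[...,0],P[...,1],P[...,2]
    m=(x>.39)&(x<.57)&(y>-.26)&(y<-.06)&(z>.0262)&(z<.036)
    k=m.astype(np.uint8);c,l,st,_=cv2.connectedComponentsWithStats(k)
    if c<2: continue
    m=l==1+np.argmax(st[1:,4])
    p=P[m][:,:2].astype(np.float32)*1000;print(n,len(p),cv2.minAreaRect(p),p.mean(0))
```

```text
[ 0.48506762 -0.1531466   0.18162735] [-0.113  0.994 -0.003]
wrist 2084 ((481.56475830078125, -157.62884521484375), (140.91627502441406, 26.02159309387207), 4.075475215911865) [ 476.1857  -158.02432]
side 301 ((482.1808166503906, -160.05194091796875), (143.43634033203125, 29.277875900268555), 3.375129222869873) [ 476.98636 -160.47583]
scene 183 ((481.4817199707031, -157.1281280517578), (142.43057250976562, 28.264631271362305), 4.518218517303467) [ 483.13535 -158.05501]
```

servo_tool([
  [0, 0, -2, -8, -5, -40, 0.4],
  [0, 0, -2, -8, -5, -80, 0.4],
  [0, 0, -2, -8, -5, -115, 0.4],
  [0, 0, -2, -8, -5, -145, 0.4],
  [0, 0, -2, -8, -5, -163, 0.4],
], force=40)

```text
clock: 4.57
tcp_pos: [0.4808, -0.1475, 0.0159]
orientation: [0.143, -3.136, -0.004]
contact_force: [0.2, -0.4, 0.0]
grip_width: 0.0511
gripper_force: 0.0
```

servo_tool([
  [0, 0, 0, 0, 0, 0, 0.6],
  [0, 0, 0, 0, 0, 0, 1],
  [0, 0, 0, 0, 0, 0, 1],
  [0, 0, 0, 0, 0, 0, 1],
  [0, 0, 0, 0, 0, 0, 1],
])

```text
clock: 4.98
tcp_pos: [0.4823, -0.1504, 0.0202]
orientation: [-0.137, 3.136, -0.001]
contact_force: [0.9, 0.6, 0.8]
grip_width: 0.0107
gripper_force: 40.8
```

servo_tool([
  [0, 0, 0, 0, 0, 0, 1],
  [0, 0, 0, 0, 0, 0, 1],
])

```text
clock: 5.15
tcp_pos: [0.4823, -0.1505, 0.0201]
orientation: [-0.137, 3.136, -0.001]
contact_force: [-0.6, 2.2, 8.4]
grip_width: 0.0107
gripper_force: 41.5
```

servo_tool([
  [0, 0, 0, 0, 0, 30, 1],
  [0, 0, 0, 0, 0, 60, 1],
  [0, 0, 0, 0, 0, 90, 1],
  [0, 0, 0, 0, 0, 110, 1],
  [0, 0, 0, 0, 0, 110, 1],
])

```text
clock: 5.57
tcp_pos: [0.4837, -0.1512, 0.1333]
orientation: [-0.136, 3.131, -0.004]
contact_force: [-0.3, -0.1, 0.2]
grip_width: 0.0107
gripper_force: 40.6
```

servo_tool([
  [0, 0, -7, 20, -3, 0, 1],
  [0, 0, -14, 40, -6, 0, 1],
  [0, 0, -21, 60, -9, 0, 1],
  [0, 0, -28, 80, -12, 0, 1],
  [0, 0, -35, 100, -15, 0, 1],
])

```text
clock: 5.98
tcp_pos: [0.5812, -0.1658, 0.1281]
orientation: [-0.823, -3.031, 0.001]
contact_force: [0.4, 0.2, -0.3]
grip_width: 0.0104
gripper_force: 40.6
```

servo_tool([
  [0, 0, -7, 15, 0, 0, 1],
  [0, 0, -14, 30, 0, 0, 1],
  [0, 0, -21, 45, 0, 0, 1],
  [0, 0, -28, 60, 0, 0, 1],
  [0, 0, -35, 60, 0, 0, 1],
])

```text
clock: 6.4
tcp_pos: [0.6432, -0.1648, 0.1279]
orientation: [1.694, 2.645, 0.001]
contact_force: [-0.2, 0.1, -0.7]
grip_width: 0.0104
gripper_force: 40.6
```

servo_tool([
  [0, 0, -7, 0, 0, 0, 1],
  [0, 0, -14, 0, 0, 0, 1],
  [0, 0, -21, 0, 0, 0, 1],
  [0, 0, -24, 0, 0, 0, 1],
  [0, 0, -24, 0, 0, 0, 1],
])

```text
clock: 6.82
tcp_pos: [0.6404, -0.1654, 0.1279]
orientation: [-2.203, -2.238, 0.002]
contact_force: [0.0, -0.2, -1.4]
grip_width: 0.011
gripper_force: 40.6
```

Run:
```python
from h import *
o=r.get_obs();print(o['tcp_pos'],R.from_rotvec(o['orientation']).as_matrix().round(3)[:,1],o['grip_width'])
for n in ['wrist','side','scene']:
    im,d,ci,T=grab(n);P=cloud(d,ci,T);cv2.imwrite(f'pics/{n}3.png',im)
    x,y,z=P[...,0],P[...,1],P[...,2]
    m=(x>.52)&(x<.75)&(y>-.3)&(y<-.03)&(z>.11)&(z<.145)
    k=m.astype(np.uint8);c,l,st,_=cv2.connectedComponentsWithStats(k)
    for i in range(1,c):
        if st[i,4]>60: p=P[l==i];print(n,len(p),cv2.minAreaRect(p[:,:2].astype(np.float32)*1000),p.min(0),p.max(0))
```

```text
[ 0.64036046 -0.16539646  0.12785385] [ 1.     0.016 -0.001] 0.011008851349121844
wrist 7248 ((639.1693725585938, -151.82147216796875), (37.769081115722656, 113.95586395263672), 0.9900732040405273) [ 0.62039712 -0.20883389  0.13070147] [ 0.65816079 -0.09467303  0.14499997]
side 335 ((635.6914672851562, -168.91384887695312), (33.800811767578125, 144.44757080078125), 2.0786707401275635) [ 0.61894764 -0.24101732  0.12835719] [ 0.6544576  -0.0970008   0.14476182]
scene 171 ((639.8997802734375, -134.7211151123047), (35.086429595947266, 79.03395080566406), 2.5679807662963867) [ 0.62345422 -0.17453228  0.12882401] [ 0.65851898 -0.09477643  0.14480489]
```

View pics/wrist3.png

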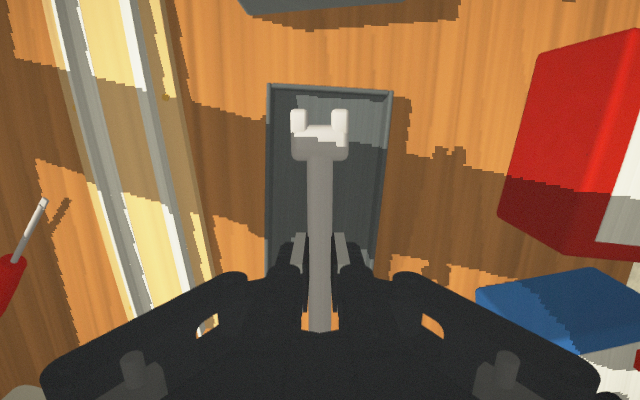

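The wrist picture shows the spanner gripped at mid-handle, its jaw at (320,130), lined up lengthwise over the tray, which spans (268–390, 85–270).

servo_tool([
  [0, 0, 0, 1, -1, -35, 1],
  [0, 0, 0, 1, -1, -70, 1],
  [0, 0, 0, 1, -1, -100, 1],
  [0, 0, 0, 1, -1, -115, 1],
  [0, 0, 0, 1, -1, -118, 1],
])

```text
clock: 7.38
tcp_pos: [0.6394, -0.166, 0.0073]
orientation: [-2.197, -2.238, 0.005]
contact_force: [-0.9, -0.1, 0.3]
grip_width: 0.011
gripper_force: 40.6
```

servo_tool([
  [0, 0, 0, 0, 0, -1, 1],
  [0, 0, 0, 0, 0, -2, 1],
  [0, 0, 0, 0, 0, -3, 1],
  [0, 0, 0, 0, 0, -3, 1],
])

```text
clock: 7.72
tcp_pos: [0.6432, -0.1668, 0.0095]
orientation: [2.2, 2.239, 0.003]
contact_force: [0.3, 0.5, -0.6]
grip_width: 0.0102
gripper_force: 40.6
```

servo_tool([
  [0, 0, 0, 0, 0, -1, 1],
  [0, 0, 0, 0, 0, -2, 1],
  [0, 0, 0, 0, 0, -3, 1],
  [0, 0, 0, 0, 0, -3, 1],
])

```text
clock: 8.05
tcp_pos: [0.6419, -0.1665, 0.0047]
orientation: [-2.202, -2.241, 0.0]
contact_force: [-0.3, -0.3, -1.2]
grip_width: 0.0107
gripper_force: 40.6
```

servo_tool([
  [0, 0, 0, 0, 0, 0, 0.8],
  [0, 0, 0, 0, 0, 0, 0.7],
  [0, 0, 0, 0, 0, 0, 0.6],
  [0, 0, 0, 0, 0, 0, 0.6],
  [0, 0, 0, 0, 0, 1, 0.6],
])

```text
clock: 8.47
tcp_pos: [0.6419, -0.1665, 0.0057]
orientation: [-2.202, -2.241, 0.0]
contact_force: [-0.5, 0.5, -0.0]
grip_width: 0.0342
gripper_force: 0.0
```

servo_tool([
  [0, 0, 0, 0, 0, 30, 0.6],
  [0, 0, 0, 0, 0, 70, 0.5],
  [0, 0, 0, 0, 0, 110, 0.4],
  [0, 0, 0, 0, 0, 150, 0.4],
  [0, 0, 0, 0, 0, 190, 0.4],
])

```text
clock: 8.88
tcp_pos: [0.6416, -0.1665, 0.1979]
orientation: [2.202, 2.241, 0.0]
contact_force: [0.7, -1.3, -1.5]
grip_width: 0.0508
gripper_force: 0.0
```

Run:
```python
from h import *
o=r.get_obs();print(o['tcp_pos'])
for n in ['wrist','side']:
    im,d,ci,T=grab(n);P=cloud(d,ci,T);cv2.imwrite(f'pics/{n}4.png',im)
    x,y,z=P[...,0],P[...,1],P[...,2]
    m=(x>.595)&(x<.685)&(y>-.25)&(y<-.085)&(z>.009)&(z<.06)
    p=P[m];print(n,len(p),cv2.minAreaRect(p[:,:2].astype(np.float32)*1000),np.percentile(p[:,2],[5,50,95]))
```

```text
[ 0.64164914 -0.16651944  0.19785872]
wrist 2293 ((639.8073120117188, -167.54104614257812), (89.7252426147461, 164.85284423828125), 0.19344966113567352) [0.01056977 0.01241625 0.02601836]
side 300 ((639.8753051757812, -168.6033935546875), (89.70796966552734, 162.8870849609375), 0.1234036460518837) [0.00947091 0.01237114 0.02554032]
```

servo_tool([
  [0, 0, 7, -10, 41, 10, 0.4],
  [0, 0, 14, -30, 82, 20, 0.4],
  [0, 0, 21, -50, 122, 30, 0.4],
  [0, 0, 28, -65, 162, 40, 0.4],
  [0, 0, 35, -80, 200, 50, 0.4],
])

```text
clock: 9.4
tcp_pos: [0.5654, 0.0227, 0.2427]
orientation: [-1.418, -2.803, 0.001]
contact_force: [0.3, 0.9, 0.4]
grip_width: 0.0511
gripper_force: 0.0
```

servo_tool([
  [0, 0, 7, -10, 40, 0, 0.4],
  [0, 0, 14, -20, 80, 0, 0.4],
  [0, 0, 21, -30, 120, 0, 0.4],
  [0, 0, 28, -40, 160, 0, 0.4],
  [0, 0, 35, -50, 200, 0, 0.4],
])

```text
clock: 9.82
tcp_pos: [0.5159, 0.223, 0.2426]
orientation: [0.51, 3.1, 0.0]
contact_force: [0.7, -0.5, 0.1]
grip_width: 0.051
gripper_force: 0.0
```

servo_tool([
  [0, 0, 7, -10, 30, 0, 0.4],
  [0, 0, 14, -20, 60, 0, 0.4],
  [0, 0, 20, -20, 60, 0, 0.4],
  [0, 0, 20, -20, 60, 0, 0.4],
])

```text
clock: 10.15
tcp_pos: [0.4955, 0.2836, 0.2423]
orientation: [0.04, -3.141, -0.001]
contact_force: [-0.1, -0.2, 0.2]
grip_width: 0.0511
gripper_force: 0.0
```

```bash
cat > w.py <<'E'
from h import *
import sys
def wag(names,save=None):
    o=r.get_obs();M=R.from_rotvec(o['orientation']).as_matrix()
    print('tcp',o['tcp_pos'].round(4),'yaw %.1f'%np.degrees(np.arctan2(M[1,1],M[0,1])))
    for n in names:
        im,d,ci,T=grab(n);P=cloud(d,ci,T)
        if save: cv2.imwrite(f'pics/{n}{save}.png',im)
        x,y,z=P[...,0],P[...,1],P[...,2]
        m=(x>.37)&(x<.62)&(y>.24)&(y<.42)
        for lo,hi,t in ((.045,.075,'load'),(.010,.028,'chas')):
            k=(m&(z>lo)&(z<hi));p=P[k]
            g=np.zeros((260,190),np.uint8);g[((p[:,0]-.37)*1000).astype(int),((p[:,1]-.24)*1000).astype(int)]=1
            g=cv2.morphologyEx(g,cv2.MORPH_CLOSE,np.ones((7,7)) if t=='load' else np.ones((3,3)))
            if t=='load': g=cv2.morphologyEx(g,cv2.MORPH_OPEN,np.ones((3,3)))
            else:
                continue
            c,l,st,_=cv2.connectedComponentsWithStats(g)
            for i in range(1,c):
                if st[i,4]<150: continue
                a,b=np.nonzero(l==i);(cx,cy),(w,h),an=cv2.minAreaRect(np.stack([a,b],1).astype(np.float32))
                if w<h: w,h,an=h,w,an+90
                print(n,t,'x %.3f y %.3f'%(cx/1000+.3705,cy/1000+.2405),'dims %d %d ang %.1f'%(w,h,(an+90)%180-90))
if __name__=='__main__': wag(sys.argv[2:],sys.argv[1])
E
python3 w.py 5 wrist scene
```

```text
tcp [0.4955 0.2836 0.2423] yaw 91.5
wrist load x 0.414 y 0.294 dims 50 24 ang 0.0
wrist load x 0.423 y 0.382 dims 47 24 ang -5.4
wrist load x 0.492 y 0.277 dims 34 24 ang -2.7
wrist load x 0.569 y 0.297 dims 47 23 ang -2.5
scene load x 0.417 y 0.293 dims 45 24 ang 0.0
scene load x 0.424 y 0.383 dims 44 23 ang -5.2
scene load x 0.493 y 0.277 dims 33 24 ang -9.5
scene load x 0.572 y 0.296 dims 46 22 ang -2.6
```

View pics/wrist5.png

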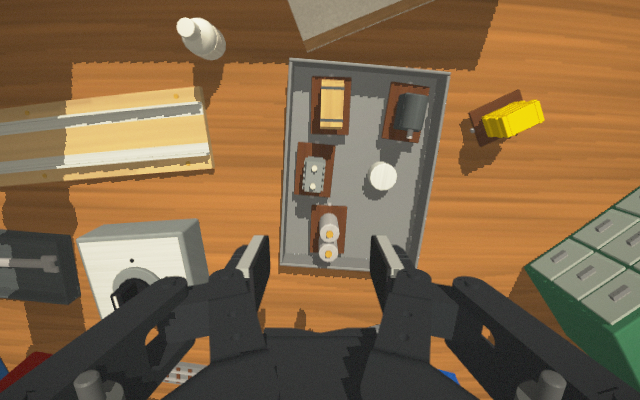

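The wrist picture shows four wagons in the bin: timber (332,105), motor (410,112), trafo (313,172) and tanks (327,235). The tin is at (382,176), and the yellow look-alike is outside the bin at (515,118). I'll take the tanks wagon first.

servo_tool([
  [0, 0, -4, 40, 7, 0, 0.4],
  [0, 0, -4, 75, 12, -40, 0.4],
  [0, 0, -4, 75, 12, -80, 0.4],
  [0, 0, -4, 75, 12, -115, 0.4],
  [0, 0, -4, 75, 12, -115, 0.4],
], force=40)

```text
clock: 10.67
tcp_pos: [0.5686, 0.2878, 0.119]
orientation: [-0.092, -3.129, 0.014]
contact_force: [-1.1, -0.8, -1.0]
grip_width: 0.0513
gripper_force: 0.0
```

servo_tool([
  [0, 0, 0, 0, 0, -30, 0.4],
  [0, 0, 0, 0, 0, -60, 0.4],
  [0, 0, 0, 0, 0, -80, 0.4],
  [0, 0, 0, 0, 0, -89, 0.4],
  [0, 0, 0, 0, 0, -89, 0.4],
])

```text
clock: 11.08
tcp_pos: [0.5715, 0.292, 0.0381]
orientation: [-0.086, -3.139, 0.003]
contact_force: [-0.5, -0.8, 0.6]
grip_width: 0.0515
gripper_force: 0.0
```

servo_tool([
  [0, 0, 0, 0, 0, 0, 0.6],
  [0, 0, 0, 0, 0, 0, 1],
  [0, 0, 0, 0, 0, 0, 1],
  [0, 0, 0, 0, 0, 0, 1],
  [0, 0, 0, 0, 0, 0, 1],
])

```text
clock: 11.5
tcp_pos: [0.5732, 0.2942, 0.041]
orientation: [0.083, 3.137, 0.003]
contact_force: [-0.8, -0.5, 7.6]
grip_width: 0.0234
gripper_force: 43.9
```

servo_tool([
  [0, 0, 0, 0, 0, 20, 1],
  [0, 0, 0, 0, 0, 40, 1],
  [0, 0, 0, 0, 0, 60, 1],
  [0, 0, 0, 0, 0, 80, 1],
  [0, 0, 0, 0, 0, 80, 1],
])

```text
clock: 11.92
tcp_pos: [0.5742, 0.295, 0.1237]
orientation: [0.083, 3.134, 0.006]
contact_force: [0.7, 0.3, -0.2]
grip_width: 0.0235
gripper_force: 42.9
```

servo_tool([
  [0, 0, 0, 0, -10, 35, 1],
  [0, 0, -7, -10, -45, 70, 1],
  [0, 0, -14, -20, -85, 80, 1],
  [0, 0, -21, -30, -125, 80, 1],
  [0, 0, -28, -40, -165, 80, 1],
])

```text
clock: 12.33
tcp_pos: [0.5336, 0.1344, 0.1999]
orientation: [0.847, 3.023, 0.003]
contact_force: [0.9, -0.7, -1.0]
grip_width: 0.023
gripper_force: 42.9
```

servo_tool([
  [0, 0, -7, -10, -40, 0, 1],
  [0, 0, -14, -20, -80, 0, 1],
  [0, 0, -21, -30, -120, 0, 1],
  [0, 0, -28, -40, -160, 0, 1],
  [0, 0, -35, -48, -200, 0, 1],
])

```text
clock: 12.75
tcp_pos: [0.4841, -0.0663, 0.1985]
orientation: [1.719, 2.629, -0.0]
contact_force: [0.3, -0.2, -0.9]
grip_width: 0.0235
gripper_force: 42.9
```

servo_tool([
  [0, 0, -7, -5, -40, 0, 1],
  [0, 0, -14, -9, -80, 0, 1],
  [0, 0, -18, -9, -120, 0, 1],
  [0, 0, -18, -9, -130, 0, 1],
  [0, 0, -18, -9, -130, 0, 1],
])

```text
clock: 13.17
tcp_pos: [0.4756, -0.1987, 0.1984]
orientation: [2.109, 2.327, -0.002]
contact_force: [-0.1, 0.7, -0.7]
grip_width: 0.0229
gripper_force: 42.9
```

```bash
cat > c.py <<'E'
from h import *
import sys
def main(save):
    o=r.get_obs();M=R.from_rotvec(o['orientation']).as_matrix()
    print('tcp',o['tcp_pos'].round(4),'yaw %.1f'%np.degrees(np.arctan2(M[1,1],M[0,1])),o['grip_width'].round(4))
    for n in ['wrist','scene','side']:
        im,d,ci,T=grab(n);P=cloud(d,ci,T);cv2.imwrite(f'pics/{n}{save}.png',im)
        p=P.reshape(-1,3);m=(p[:,0]>.38)&(p[:,0]<.56)&(p[:,1]>-.35)&(p[:,1]<.17);p=p[m]
        wl=p[(p[:,2]>.018)&(p[:,2]<.026)]
        # line fits of two walls
        e=wl[:,0]+.099*wl[:,1]-.4575
        for s in (-1,1):
            q=wl[(abs(e-s*.0305)<.008)]
            if len(q)>50: f=np.polyfit(q[:,1],q[:,0],1);print(n,'wall',s,f.round(4),len(q),'y',q[:,1].min().round(3),q[:,1].max().round(3))
        lo=p[(p[:,2]>.052)&(p[:,2]<.08)]
        g=np.zeros((180,520),np.uint8);g[((lo[:,0]-.38)*1000).astype(int),((lo[:,1]+.35)*1000).astype(int)]=1
        g=cv2.morphologyEx(g,cv2.MORPH_CLOSE,np.ones((7,7)));c,l,st,_=cv2.connectedComponentsWithStats(g)
        for i in range(1,c):
            if st[i,4]<200: continue
            a,b=np.nonzero(l==i);rr=cv2.minAreaRect(np.stack([a,b],1).astype(np.float32));print(n,'load x %.3f y %.3f'%(rr[0][0]/1000+.3805,rr[0][1]/1000-.3495),np.round(rr[1]),round(rr[2],1),'z',np.percentile(lo[:,2],95).round(3))
main(sys.argv[1])
E
python3 c.py 6
```

```text
Traceback (most recent call last):
  File "c.py", line 21, in <module>
    main(sys.argv[1])
    ~~~~^^^^^^^^^^^^^
  File "c.py", line 5, in main
    print('tcp',o['tcp_pos'].round(4),'yaw %.1f'%np.degrees(np.arctan2(M[1,1],M[0,1])),o['grip_width'].round(4))
                                                                                       ^^^^^^^^^^^^^^^^^^^^^
AttributeError: 'float' object has no attribute 'round'
```

```bash
sed -i "s/o\['grip_width'\].round(4)/o['grip_width']/" c.py; python3 c.py 6; python3 -c "
import cv2,numpy as np
cv2.imwrite('pics/v6.png',np.hstack([cv2.imread('pics/wrist6.png')[:, 80:560],cv2.imread('pics/side6.png')[100:300:,300:460].repeat(2,0).repeat(2,1)]))"
```

```text
tcp [ 0.4756 -0.1987  0.1984] yaw 5.6 0.022877442186866936
wrist wall -1 [-0.1004  0.4274] 573 y -0.195 -0.026
wrist wall 1 [-0.1025  0.4883] 584 y -0.189 -0.02
scene wall -1 [-0.1007  0.4284] 202 y -0.317 0.137
scene wall 1 [-0.1001  0.4896] 197 y -0.313 0.143
side wall -1 [-0.0985  0.4269] 334 y -0.323 0.134
side wall 1 [-0.0992  0.4881] 329 y -0.315 0.142
```

View pics/v6.png

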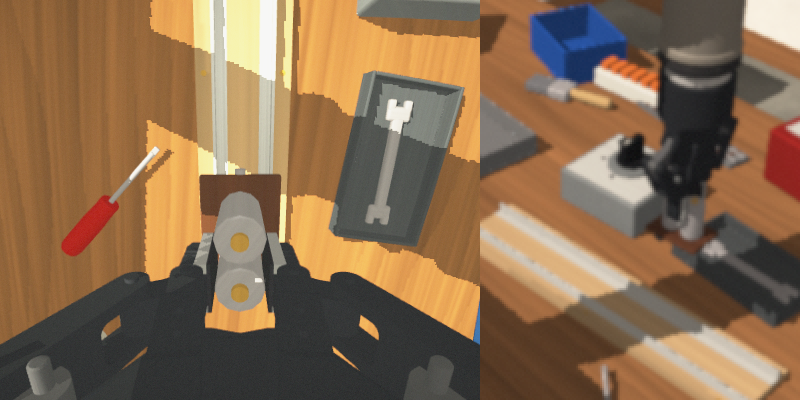

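The spanner lies flat in the tray. The tanks wagon is held upright and lined up with the channel, at about (240,240) in the wrist half.

servo_tool([
  [0, 0, 0, 2, 0, -40, 1],
  [0, 0, 0, 2, 0, -80, 1],
  [0, 0, 0, 2, 0, -110, 1],
  [0, 0, 0, 2, 0, -130, 1],
  [0, 0, 0, 2, 0, -142, 1],
])

```text
clock: 13.73
tcp_pos: [0.4773, -0.1916, 0.0538]
orientation: [-2.095, -2.335, 0.001]
contact_force: [-0.6, -0.5, -1.1]
grip_width: 0.0234
gripper_force: 42.8
```

servo_tool([
  [0, 0, 0, 0, 0, -3, 1],
  [0, 0, 0, 0, 0, -6, 1],
  [0, 0, 0, 0, 0, -8, 1],
  [0, 0, 0, 0, 0, -8, 1],
  [0, 0, 0, 0, 0, -8, 1],
])

```text
clock: 14.15
tcp_pos: [0.4793, -0.1944, 0.0494]
orientation: [2.101, 2.334, 0.001]
contact_force: [1.0, 0.2, -1.2]
grip_width: 0.0231
gripper_force: 42.8
```

servo_tool([
  [0, 0, 0, -1, 0, -1, 1],
  [0, 0, 0, -1, 0, -2, 1],
  [0, 0, 0, -1, 0, -3, 1],
  [0, 0, 0, -1, 0, -3, 1],
])

```text
clock: 14.48
tcp_pos: [0.478, -0.1945, 0.0468]
orientation: [2.102, 2.334, 0.001]
contact_force: [-2.9, 2.4, 13.1]
grip_width: 0.0231
gripper_force: 44.6
```

servo_tool([
  [0, 0, 0, 0, 0, 0, 0.7],
  [0, 0, 0, 0, 0, 0, 0.55],
  [0, 0, 0, 0, 0, 0, 0.4],
  [0, 0, 0, 0, 0, 0, 0.4],
  [0, 0, 0, 0, 0, 5, 0.4],
])

```text
clock: 14.9
tcp_pos: [0.4769, -0.1943, 0.0499]
orientation: [-2.101, -2.334, 0.001]
contact_force: [0.7, 0.9, 0.8]
grip_width: 0.0512
gripper_force: 0.0
```

servo_tool([
  [0, 0, 0, 0, 0, 35, 0.4],
  [0, 0, 0, 0, 0, 75, 0.4],
  [0, 0, 0, 0, 0, 115, 0.4],
  [0, 0, 0, 0, 0, 155, 0.4],
  [0, 0, 0, 0, 0, 195, 0.4],
])

```text
clock: 15.32
tcp_pos: [0.477, -0.1945, 0.2479]
orientation: [2.102, 2.334, 0.0]
contact_force: [1.2, -0.2, -0.1]
grip_width: 0.0511
gripper_force: 0.0
```

```bash
python3 c.py 7;python3 w.py 7 scene; python3 -c "
import cv2,numpy as np
cv2.imwrite('pics/v7.png',np.hstack([cv2.imread('pics/wrist7.png')[:, 80:560],cv2.imread('pics/side7.png')[100:300:,300:460].repeat(2,0).repeat(2,1)]))"
```

```text
tcp [ 0.477  -0.1945  0.2479] yaw 6.0 0.051086328172372616
wrist wall -1 [-0.1022  0.4272] 716 y -0.318 -0.004
wrist wall 1 [-0.0992  0.4885] 735 y -0.312 0.001
wrist load x 0.477 y -0.192 [24. 48.] 6.3 z 0.072
scene wall -1 [-0.1007  0.4284] 181 y -0.317 0.138
scene wall 1 [-0.0979  0.4894] 198 y -0.311 0.143
scene load x 0.478 y -0.192 [24. 47.] 2.1 z 0.072
side wall -1 [-0.1014  0.4272] 348 y -0.322 0.135
side wall 1 [-0.0993  0.4883] 278 y -0.314 0.142
side load x 0.476 y -0.194 [25. 50.] 6.8 z 0.072
tcp [ 0.4796 -0.1952  0.2494] yaw 6.0
scene load x 0.417 y 0.294 dims 46 23 ang 0.0
scene load x 0.424 y 0.382 dims 41 24 ang -5.7
scene load x 0.493 y 0.276 dims 33 24 ang 0.0
```

View pics/v7.png

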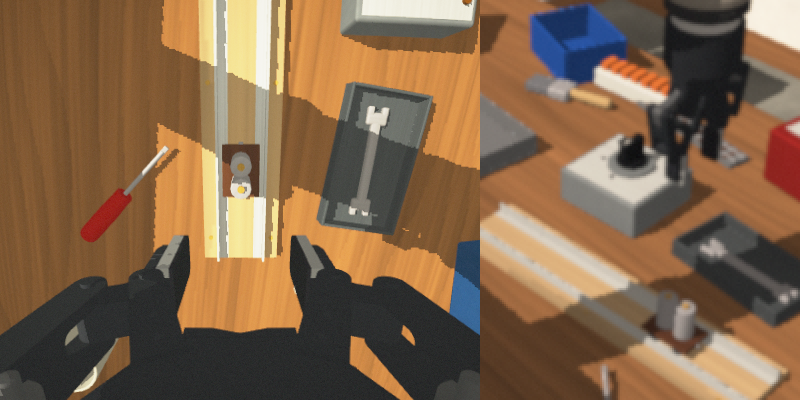

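The tanks wagon stands in the channel at (240,170) with its load top at z 0.072, as it should be. Next is the trafo.

servo_tool([
  [0, 0, 7, 3, 40, 0, 0.4],
  [0, 0, 14, 6, 80, 0, 0.4],
  [0, 0, 21, 9, 120, 0, 0.4],
  [0, 0, 28, 12, 160, 0, 0.4],
  [0, 0, 35, 15, 200, 0, 0.4],
])

```text
clock: 15.93
tcp_pos: [0.4912, 0.0071, 0.2439]
orientation: [-1.294, -2.86, 0.002]
contact_force: [1.6, -0.2, 0.5]
grip_width: 0.0512
gripper_force: 0.0
```

servo_tool([
  [0, 0, 7, 0, 40, 0, 0.4],
  [0, 0, 14, 0, 80, 0, 0.4],
  [0, 0, 21, 0, 120, 0, 0.4],
  [0, 0, 28, 0, 160, 0, 0.4],
  [0, 0, 35, 0, 200, 0, 0.4],
])

```text
clock: 16.35
tcp_pos: [0.4912, 0.2068, 0.2437]
orientation: [-0.373, -3.116, 0.002]
contact_force: [1.4, -0.9, -0.4]
grip_width: 0.0511
gripper_force: 0.0
```

servo_tool([
  [0, 0, 7, 0, 35, 0, 0.4],
  [0, 0, 11, 0, 70, 0, 0.4],
  [0, 0, 11, 0, 70, 0, 0.4],
])

```text
clock: 16.6
tcp_pos: [0.4895, 0.2833, 0.2439]
orientation: [-0.062, -3.137, -0.006]
contact_force: [-0.3, -0.0, 0.9]
grip_width: 0.051
gripper_force: 0.0
```

```bash
python3 w.py 8 wrist scene
```

```text
tcp [0.4895 0.2833 0.2439] yaw 87.8
wrist load x 0.414 y 0.294 dims 51 24 ang 0.0
wrist load x 0.423 y 0.382 dims 47 23 ang -5.4
wrist load x 0.491 y 0.277 dims 34 24 ang -4.1
scene load x 0.417 y 0.293 dims 46 24 ang 0.0
scene load x 0.424 y 0.383 dims 42 24 ang 0.0
scene load x 0.493 y 0.276 dims 35 24 ang -4.8
```

View pics/wrist8.png

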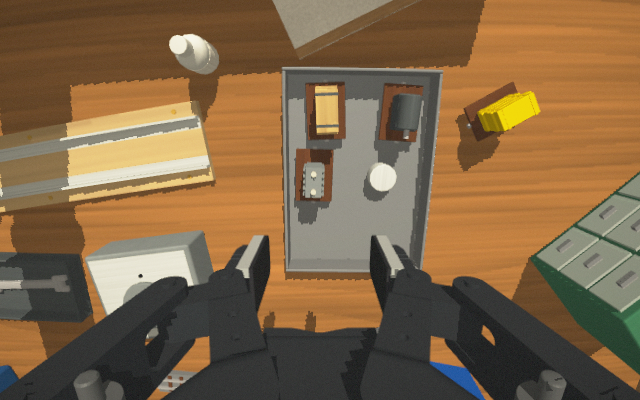

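The wrist picture shows the remaining wagons: timber (326,110), motor (403,112) and trafo (313,177).

servo_tool([
  [0, 0, -2, 2, -7, -40, 0.45],
  [0, 0, -2, 2, -7, -80, 0.45],
  [0, 0, -2, 2, -7, -115, 0.45],
  [0, 0, -2, 2, -7, -130, 0.45],
  [0, 0, -2, 2, -7, -130, 0.45],
])

```text
clock: 17.12
tcp_pos: [0.4918, 0.2641, 0.1105]
orientation: [-0.141, -3.13, 0.01]
contact_force: [0.0, 0.1, 1.2]
grip_width: 0.0468
gripper_force: 0.0
```

servo_tool([
  [0, 0, 0, 0, 0, -25, 0.45],
  [0, 0, 0, 0, 0, -50, 0.45],
  [0, 0, 0, 0, 0, -65, 0.45],
  [0, 0, 0, 0, 0, -74, 0.45],
  [0, 0, 0, 0, 0, -74, 0.45],
])

```text
clock: 17.53
tcp_pos: [0.4942, 0.267, 0.0405]
orientation: [-0.139, -3.137, 0.003]
contact_force: [0.5, -0.8, -0.1]
grip_width: 0.0468
gripper_force: 0.0
```

servo_tool([
  [0, 0, 0, 0, 0, 0, 0.6],
  [0, 0, 0, 0, 0, 0, 1],
  [0, 0, 0, 0, 0, 0, 1],
  [0, 0, 0, 0, 0, 0, 1],
  [0, 0, 0, 0, 0, 0, 1],
])

```text
clock: 17.95
tcp_pos: [0.4959, 0.2695, 0.0432]
orientation: [0.137, 3.136, 0.003]
contact_force: [0.1, 0.4, 6.7]
grip_width: 0.0228
gripper_force: 44.8
```

servo_tool([
  [0, 0, 0, 0, 0, 20, 1],
  [0, 0, 0, 0, 0, 40, 1],
  [0, 0, 0, 0, 0, 80, 1],
  [0, 0, 0, 0, 0, 120, 1],
  [0, 0, 0, 0, 0, 155, 1],
])

```text
clock: 18.37
tcp_pos: [0.4942, 0.2681, 0.1988]
orientation: [-0.137, -3.139, 0.0]
contact_force: [1.6, -0.2, -0.9]
grip_width: 0.0231
gripper_force: 43.8
```

servo_tool([
  [0, 0, -7, -2, -35, 3, 1],
  [0, 0, -14, -5, -75, 3, 1],
  [0, 0, -21, -8, -115, 3, 1],
  [0, 0, -28, -12, -155, 3, 1],
  [0, 0, -35, -15, -195, 3, 1],
])

```text
clock: 18.78
tcp_pos: [0.4784, 0.0713, 0.1998]
orientation: [-1.083, -2.949, 0.001]
contact_force: [-0.2, -0.0, -1.8]
grip_width: 0.023
gripper_force: 43.7
```

servo_tool([
  [0, 0, -7, -2, -40, 0, 1],
  [0, 0, -14, -5, -80, 0, 1],
  [0, 0, -21, -8, -120, 0, 1],
  [0, 0, -28, -10, -160, 0, 1],
  [0, 0, -35, -10, -186, 0, 1],
])

```text
clock: 19.2
tcp_pos: [0.4677, -0.117, 0.1998]
orientation: [1.925, 2.483, -0.002]
contact_force: [0.3, 0.0, -0.8]
grip_width: 0.0234
gripper_force: 43.7
```

servo_tool([
  [0, 0, -7, 0, 0, 0, 1],
  [0, 0, -9.5, 0, 0, 0, 1],
  [0, 0, -9.5, 0, 0, 0, 1],
])

```text
clock: 19.45
tcp_pos: [0.4688, -0.1132, 0.1996]
orientation: [-2.116, -2.322, 0.001]
contact_force: [-0.4, 1.1, -1.5]
grip_width: 0.0232
gripper_force: 43.7
```

```bash
python3 c.py 9|grep -v wall
```

```text
tcp [ 0.4688 -0.1132  0.1996] yaw 5.3 0.023164248858489243
scene load x 0.478 y -0.192 [23. 46.] 5.0 z 0.073
side load x 0.476 y -0.195 [25. 50.] 3.9 z 0.072
```

View pics/wrist9.png

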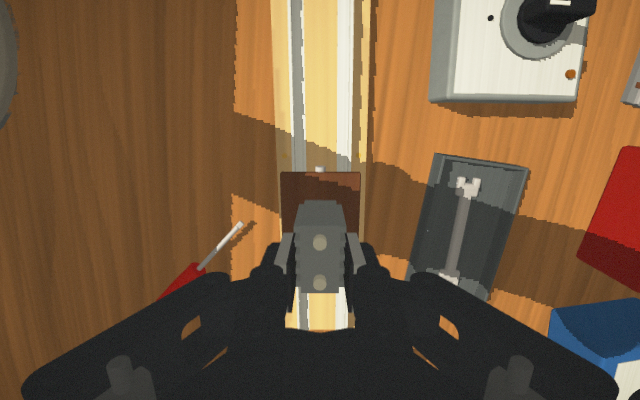

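The wrist picture shows the trafo wagon gripped at (320,245), upright and lined up with the channel.

servo_tool([
  [0, 0, 0, 1, 2, -40, 1],
  [0, 0, 0, 1, 2, -80, 1],
  [0, 0, 0, 1, 2, -110, 1],
  [0, 0, 0, 1, 2, -130, 1],
  [0, 0, 0, 1, 2, -142, 1],
])

```text
clock: 20.02
tcp_pos: [0.4689, -0.1097, 0.055]
orientation: [-2.107, -2.326, 0.003]
contact_force: [0.0, -0.6, -0.5]
grip_width: 0.0229
gripper_force: 43.6
```

servo_tool([
  [0, 0, 0, 0, 0, -2, 1],
  [0, 0, 0, 0, 0, -4, 1],
  [0, 0, 0, 0, 0, -6, 1],
  [0, 0, 0, 0, 0, -7, 1],
  [0, 0, 0, 0, 0, -7, 1],
])

```text
clock: 20.43
tcp_pos: [0.4712, -0.1106, 0.0513]
orientation: [2.111, 2.325, 0.001]
contact_force: [1.0, -0.1, -1.3]
grip_width: 0.0233
gripper_force: 43.6
```

servo_tool([
  [0, 0, 0, -1, 0, -1, 1],
  [0, 0, 0, -1, 0, -2, 1],
  [0, 0, 0, -1, 0, -3, 1],
  [0, 0, 0, -1, 0, -3, 1],
])

```text
clock: 20.77
tcp_pos: [0.47, -0.1105, 0.0491]
orientation: [2.112, 2.325, 0.001]
contact_force: [-4.0, 2.2, 17.1]
grip_width: 0.023
gripper_force: 45.9
```

servo_tool([
  [0, 0, 0, 0, 0, 0, 0.7],
  [0, 0, 0, 0, 0, 0, 0.55],
  [0, 0, 0, 0, 0, 0, 0.4],
  [0, 0, 0, 0, 0, 0, 0.4],
  [0, 0, 0, 0, 0, 5, 0.4],
])

```text
clock: 21.18
tcp_pos: [0.469, -0.1104, 0.052]
orientation: [-2.111, -2.325, 0.001]
contact_force: [0.5, 0.2, -0.1]
grip_width: 0.0512
gripper_force: 0.0
```

servo_tool([
  [0, 0, 0, 0, 0, 35, 0.4],
  [0, 0, 0, 0, 0, 75, 0.4],
  [0, 0, 0, 0, 0, 115, 0.4],
  [0, 0, 0, 0, 0, 155, 0.4],
  [0, 0, 0, 0, 0, 195, 0.4],
])

```text
clock: 21.6
tcp_pos: [0.4689, -0.1105, 0.2499]
orientation: [2.112, 2.325, 0.0]
contact_force: [0.9, 0.5, -1.0]
grip_width: 0.0508
gripper_force: 0.0
```

```bash
python3 c.py 10|grep -v wall;python3 w.py 10 scene
```

```text
tcp [ 0.4689 -0.1105  0.2499] yaw 5.5 0.050752188854652595
wrist load x 0.469 y -0.107 [25. 34.] 5.4 z 0.072
wrist load x 0.477 y -0.191 [23. 47.] 5.0 z 0.072
scene load x 0.469 y -0.108 [27. 36.] 7.1 z 0.072
scene load x 0.478 y -0.192 [25. 49.] 10.1 z 0.072
side load x 0.468 y -0.109 [25. 37.] 5.7 z 0.072
side load x 0.476 y -0.195 [25. 49.] 3.2 z 0.072
tcp [ 0.4717 -0.1108  0.2512] yaw 5.5
scene load x 0.417 y 0.293 dims 46 24 ang 0.0
scene load x 0.424 y 0.382 dims 44 24 ang -6.6
```

servo_tool([
  [0, 0, 7, -3, 40, 0, 0.4],
  [0, 0, 14, -6, 80, 0, 0.4],
  [0, 0, 21, -9, 120, 0, 0.4],
  [0, 0, 28, -12, 160, 0, 0.4],
  [0, 0, 35, -20, 200, 0, 0.4],
])

```text
clock: 22.22
tcp_pos: [0.4485, 0.0909, 0.246]
orientation: [-1.306, -2.855, 0.002]
contact_force: [0.5, 0.6, -1.2]
grip_width: 0.0512
gripper_force: 0.0
```

servo_tool([
  [0, 0, 7, -7, 40, 0, 0.4],
  [0, 0, 14, -14, 80, 0, 0.4],
  [0, 0, 21, -21, 120, 0, 0.4],
  [0, 0, 28, -28, 160, 0, 0.4],
  [0, 0, 35, -33, 200, 0, 0.4],
])

```text
clock: 22.63
tcp_pos: [0.4147, 0.2906, 0.2458]
orientation: [-0.386, -3.115, 0.003]
contact_force: [1.1, 0.2, -0.3]
grip_width: 0.0512
gripper_force: 0.0
```

servo_tool([
  [0, 0, 7, 0, 4, 0, 0.4],
  [0, 0, 13, 0, 4, 0, 0.4],
  [0, 0, 13, 0, 4, 0, 0.4],
])

```text
clock: 22.88
tcp_pos: [0.4153, 0.2937, 0.2456]
orientation: [-0.032, -3.138, 0.003]
contact_force: [-0.2, -0.7, -0.5]
grip_width: 0.0513
gripper_force: 0.0
```

```bash
python3 w.py 11 wrist scene
```

```text
tcp [0.4153 0.2937 0.2456] yaw 88.8
wrist load x 0.413 y 0.294 dims 48 24 ang 0.0
wrist load x 0.424 y 0.383 dims 48 23 ang -5.9
scene load x 0.416 y 0.293 dims 48 24 ang 0.0
scene load x 0.425 y 0.382 dims 42 24 ang -4.6
```

servo_tool([
  [0, 0, 0, 0, 2, -40, 0.4],
  [0, 0, 0, 0, 2, -80, 0.4],
  [0, 0, 0, 0, 2, -115, 0.4],
  [0, 0, 0, 0, 2, -130, 0.4],
  [0, 0, 0, 0, 2, -130, 0.4],
])

```text
clock: 23.4
tcp_pos: [0.4143, 0.2924, 0.1134]
orientation: [-0.047, -3.135, 0.008]
contact_force: [-0.5, -0.6, -0.6]
grip_width: 0.051
gripper_force: 0.0
```

servo_tool([
  [0, 0, 0, 0, 0, -25, 0.4],
  [0, 0, 0, 0, 0, -50, 0.4],
  [0, 0, 0, 0, 0, -65, 0.4],
  [0, 0, 0, 0, 0, -75, 0.4],
  [0, 0, 0, 0, 0, -75, 0.4],
])

```text
clock: 23.82
tcp_pos: [0.4163, 0.2947, 0.0417]
orientation: [-0.044, -3.14, 0.002]
contact_force: [-0.4, -0.1, -0.0]
grip_width: 0.0515
gripper_force: 0.0
```

servo_tool([
  [0, 0, 0, 0, 0, 0, 0.6],
  [0, 0, 0, 0, 0, 0, 1],
  [0, 0, 0, 0, 0, 0, 1],
  [0, 0, 0, 0, 0, 0, 1],
  [0, 0, 0, 0, 0, 0, 1],
])

```text
clock: 24.23
tcp_pos: [0.4175, 0.2959, 0.0438]
orientation: [0.042, 3.139, 0.002]
contact_force: [-0.4, -2.1, 6.9]
grip_width: 0.0233
gripper_force: 43.6
```

servo_tool([
  [0, 0, 0, 0, 0, 20, 1],
  [0, 0, 0, 0, 0, 40, 1],
  [0, 0, 0, 0, 0, 80, 1],
  [0, 0, 0, 0, 0, 120, 1],
  [0, 0, 0, 0, 0, 155, 1],
])

```text
clock: 24.65
tcp_pos: [0.4163, 0.2956, 0.2]
orientation: [0.041, 3.141, 0.001]
contact_force: [0.9, 1.1, -0.7]
grip_width: 0.0231
gripper_force: 42.6
```

servo_tool([
  [0, 0, -7, 5, -35, 2, 1],
  [0, 0, -14, 10, -75, 2, 1],
  [0, 0, -21, 15, -115, 2, 1],
  [0, 0, -28, 20, -155, 2, 1],
  [0, 0, -35, 25, -195, 2, 1],
])

```text
clock: 25.07
tcp_pos: [0.4413, 0.0987, 0.2001]
orientation: [0.992, 2.98, 0.001]
contact_force: [0.3, -0.8, -1.5]
grip_width: 0.0232
gripper_force: 42.7
```

servo_tool([
  [0, 0, -7, 5, -35, 0, 1],
  [0, 0, -14, 10, -70, 0, 1],
  [0, 0, -21, 15, -105, 0, 1],
  [0, 0, -28, 20, -128, 0, 1],
  [0, 0, -35, 20, -128, 0, 1],
])

```text
clock: 25.48
tcp_pos: [0.4618, -0.0333, 0.1999]
orientation: [1.852, 2.535, -0.002]
contact_force: [-0.0, 0.2, -1.9]
grip_width: 0.0232
gripper_force: 42.7
```

servo_tool([
  [0, 0, -7, 0, 0, 0, 1],
  [0, 0, -13, 0, 0, 0, 1],
  [0, 0, -13, 0, 0, 0, 1],
  [0, 0, -13, 0, 0, 0, 1],
])

```text
clock: 25.82
tcp_pos: [0.4614, -0.0273, 0.1997]
orientation: [2.108, 2.329, 0.0]
contact_force: [0.1, -0.4, -1.3]
grip_width: 0.0232
gripper_force: 42.7
```

```bash
python3 c.py 12|grep -v wall
```

```text
tcp [ 0.4614 -0.0273  0.1997] yaw 5.7 0.023186243803558496
wrist load x 0.475 y -0.176 [24. 19.] 6.7 z 0.072
scene load x 0.469 y -0.108 [26. 35.] 13.0 z 0.072
scene load x 0.479 y -0.193 [21. 49.] 6.3 z 0.072
side load x 0.467 y -0.108 [24. 38.] 4.4 z 0.072
side load x 0.475 y -0.194 [24. 50.] 5.4 z 0.072
```

servo_tool([
  [0, 0, 0, 0, 0, -40, 1],
  [0, 0, 0, 0, 0, -80, 1],
  [0, 0, 0, 0, 0, -110, 1],
  [0, 0, 0, 0, 0, -130, 1],
  [0, 0, 0, 0, 0, -142, 1],
])

```text
clock: 26.38
tcp_pos: [0.46, -0.0274, 0.0551]
orientation: [-2.108, -2.326, 0.004]
contact_force: [-0.7, 0.1, -1.4]
grip_width: 0.0232
gripper_force: 42.6
```

servo_tool([
  [0, 0, 0, 0, 0, -2, 1],
  [0, 0, 0, 0, 0, -4, 1],
  [0, 0, 0, 0, 0, -6, 1],
  [0, 0, 0, 0, 0, -7, 1],
  [0, 0, 0, 0, 0, -7, 1],
])

```text
clock: 26.8
tcp_pos: [0.4622, -0.0275, 0.0513]
orientation: [2.111, 2.325, 0.002]
contact_force: [-0.2, -0.4, -0.9]
grip_width: 0.0232
gripper_force: 42.6
```

servo_tool([
  [0, 0, 0, -1, 0, -1, 1],
  [0, 0, 0, -1, 0, -2, 1],
  [0, 0, 0, -1, 0, -2, 1],
  [0, 0, 0, -1, 0, -2, 1],
])

```text
clock: 27.13
tcp_pos: [0.461, -0.0275, 0.0497]
orientation: [2.112, 2.325, 0.001]
contact_force: [-3.4, 1.2, 11.7]
grip_width: 0.0234
gripper_force: 44.1
```

servo_tool([
  [0, 0, 0, 0, 0, 0, 0.7],
  [0, 0, 0, 0, 0, 0, 0.55],
  [0, 0, 0, 0, 0, 0, 0.4],
  [0, 0, 0, 0, 0, 0, 0.4],
  [0, 0, 0, 0, 0, 5, 0.4],
])

```text
clock: 27.55
tcp_pos: [0.46, -0.0275, 0.053]
orientation: [-2.111, -2.325, 0.002]
contact_force: [0.2, 0.1, 0.2]
grip_width: 0.0508
gripper_force: 0.0
```

servo_tool([
  [0, 0, 0, 0, 0, 35, 0.4],
  [0, 0, 0, 0, 0, 75, 0.4],
  [0, 0, 0, 0, 0, 115, 0.4],
  [0, 0, 0, 0, 0, 155, 0.4],
  [0, 0, 0, 0, 0, 195, 0.4],
])

```text
clock: 27.97
tcp_pos: [0.4599, -0.0275, 0.2509]
orientation: [2.112, 2.325, 0.0]
contact_force: [1.8, 0.2, 0.1]
grip_width: 0.0512
gripper_force: 0.0
```

servo_tool([
  [0, 0, 7, -5, 40, 0, 0.4],
  [0, 0, 14, -10, 80, 0, 0.4],
  [0, 0, 21, -15, 120, 0, 0.4],
  [0, 0, 28, -20, 160, 0, 0.4],
  [0, 0, 35, -25, 200, 0, 0.4],
])

```text
clock: 28.38
tcp_pos: [0.4349, 0.1741, 0.2492]
orientation: [1.307, 2.856, 0.001]
contact_force: [0.7, 0.2, 0.2]
grip_width: 0.0511
gripper_force: 0.0
```

servo_tool([
  [0, 0, 7, -3, 40, 0, 0.4],
  [0, 0, 14, -6, 80, 0, 0.4],
  [0, 0, 21, -9, 120, 0, 0.4],
  [0, 0, 28, -12, 160, 0, 0.4],
  [0, 0, 35, -12, 200, 0, 0.4],
])

```text
clock: 28.8
tcp_pos: [0.4226, 0.3743, 0.2489]
orientation: [0.387, 3.118, -0.0]
contact_force: [-0.1, 0.0, 0.3]
grip_width: 0.0512
gripper_force: 0.0
```

servo_tool([
  [0, 0, 7, 0, 8, 0, 0.4],
  [0, 0, 9, 0, 8, 0, 0.4],
  [0, 0, 9, 0, 8, 0, 0.4],
])

```text
clock: 29.05
tcp_pos: [0.4229, 0.3814, 0.2484]
orientation: [-0.146, -3.137, 0.0]
contact_force: [-0.4, 0.6, 0.6]
grip_width: 0.0512
gripper_force: 0.0
```

```bash
python3 w.py 13 wrist scene;python3 c.py 13|grep -v wall
```

```text
tcp [0.4229 0.3814 0.2484] yaw 84.7
wrist load x 0.424 y 0.383 dims 48 24 ang -4.4
scene load x 0.424 y 0.382 dims 43 24 ang -6.3
tcp [0.4237 0.3799 0.2484] yaw 84.4 0.05109421515328925
wrist load x 0.458 y -0.017 [26. 40.] 6.7 z 0.073
scene load x 0.461 y -0.026 [26. 49.] 9.5 z 0.073
scene load x 0.470 y -0.108 [25. 37.] 12.3 z 0.073
scene load x 0.481 y -0.193 [27. 49.] 3.7 z 0.073
side load x 0.458 y -0.028 [25. 50.] 5.6 z 0.073
side load x 0.468 y -0.109 [27. 36.] 10.5 z 0.073
side load x 0.475 y -0.194 [25. 49.] 7.1 z 0.073
```

servo_tool([
  [0, 0, 0, 1, 3, -40, 0.42],
  [0, 0, 0, 1, 3, -80, 0.42],
  [0, 0, 0, 1, 3, -115, 0.42],
  [0, 0, 0, 1, 3, -130, 0.42],
  [0, 0, 0, 1, 3, -130, 0.42],
])

```text
clock: 29.72
tcp_pos: [0.4229, 0.3806, 0.1147]
orientation: [-0.152, -3.133, 0.009]
contact_force: [0.2, 0.5, 1.1]
grip_width: 0.0496
gripper_force: 0.0
```

servo_tool([
  [0, 0, 0, 0, 0, -25, 0.42],
  [0, 0, 0, 0, 0, -50, 0.42],
  [0, 0, 0, 0, 0, -68, 0.42],
  [0, 0, 0, 0, 0, -78, 0.42],
  [0, 0, 0, 0, 0, -78, 0.42],
])

```text
clock: 30.13
tcp_pos: [0.4244, 0.3828, 0.0399]
orientation: [-0.152, -3.137, 0.002]
contact_force: [0.1, 0.1, -0.1]
grip_width: 0.0496
gripper_force: 0.0
```

servo_tool([
  [0, 0, 0, 0, 0, 0, 0.6],
  [0, 0, 0, 0, 0, 0, 1],
  [0, 0, 0, 0, 0, 0, 1],
  [0, 0, 0, 0, 0, 0, 1],
  [0, 0, 0, 0, 0, 0, 1],
])

```text
clock: 30.55
tcp_pos: [0.4255, 0.3843, 0.0422]
orientation: [0.151, 3.136, 0.003]
contact_force: [-0.2, -1.9, 7.2]
grip_width: 0.0234
gripper_force: 45.5
```

servo_tool([
  [0, 0, 0, 0, 0, 20, 1],
  [0, 0, 0, 0, 0, 40, 1],
  [0, 0, 0, 0, 0, 80, 1],
  [0, 0, 0, 0, 0, 120, 1],
  [0, 0, 0, 0, 0, 155, 1],
])

```text
clock: 30.97
tcp_pos: [0.4244, 0.3836, 0.1982]
orientation: [0.15, 3.137, 0.001]
contact_force: [0.3, 0.1, -1.9]
grip_width: 0.0234
gripper_force: 44.3
```

servo_tool([
  [0, 0, -7, 3, -35, 2, 1],
  [0, 0, -14, 6, -75, 2, 1],
  [0, 0, -21, 9, -115, 2, 1],
  [0, 0, -28, 12, -155, 2, 1],
  [0, 0, -35, 16, -195, 2, 1],
])

```text
clock: 31.38
tcp_pos: [0.4401, 0.1867, 0.1981]
orientation: [1.095, 2.944, 0.001]
contact_force: [0.6, 0.1, -1.9]
grip_width: 0.0231
gripper_force: 44.3
```

servo_tool([
  [0, 0, -7, 3, -35, 0, 1],
  [0, 0, -14, 6, -70, 0, 1],
  [0, 0, -21, 9, -105, 0, 1],
  [0, 0, -28, 12, -135, 0, 1],
  [0, 0, -35, 12, -135, 0, 1],
])

```text
clock: 31.8
tcp_pos: [0.4525, 0.0467, 0.1978]
orientation: [1.94, 2.468, -0.003]
contact_force: [-0.0, -0.4, -1.6]
grip_width: 0.0231
gripper_force: 44.3
```

servo_tool([
  [0, 0, -7, 0, 0, 0, 1],
  [0, 0, -9, 0, 0, 0, 1],
  [0, 0, -9, 0, 0, 0, 1],
  [0, 0, -9, 0, 0, 0, 1],
])

```text
clock: 32.13
tcp_pos: [0.4525, 0.0536, 0.1979]
orientation: [2.11, 2.327, 0.001]
contact_force: [-0.2, 0.3, -1.5]
grip_width: 0.0232
gripper_force: 44.4
```

```bash
python3 c.py 14|grep -v wall
```

```text
tcp [0.4525 0.0536 0.1979] yaw 5.6 0.023192322488675143
wrist load x 0.468 y -0.098 [25. 17.] 5.2 z 0.071
scene load x 0.460 y -0.025 [26. 50.] 5.7 z 0.073
scene load x 0.469 y -0.109 [28. 36.] 8.7 z 0.073
scene load x 0.478 y -0.192 [22. 50.] 10.1 z 0.073
side load x 0.458 y -0.028 [27. 52.] 6.7 z 0.073
side load x 0.467 y -0.109 [23. 36.] 10.0 z 0.073
side load x 0.476 y -0.195 [24. 50.] 2.3 z 0.073
```

View pics/wrist14.png

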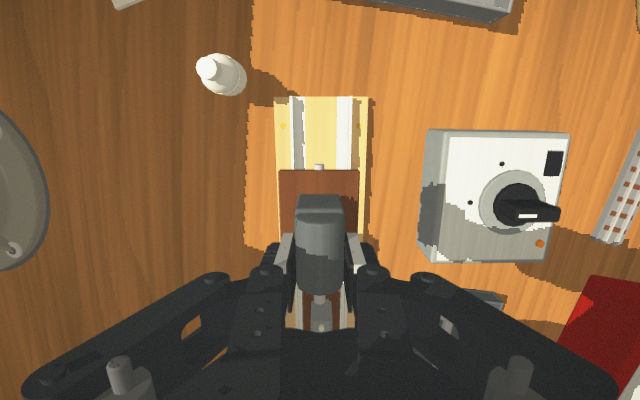

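The wrist picture shows the motor wagon held upright at (320,250) and lined up with the channel. The knob still points to the robot side, with its mark on the left half of the bar top at (527,214).

servo_tool([
  [0, 0, 0, 0, 0, -40, 1],
  [0, 0, 0, 0, 0, -80, 1],
  [0, 0, 0, 0, 0, -110, 1],
  [0, 0, 0, 0, 0, -130, 1],
  [0, 0, 0, 0, 0, -142, 1],
])

```text
clock: 32.7
tcp_pos: [0.451, 0.0533, 0.0531]
orientation: [-2.109, -2.325, 0.005]
contact_force: [0.1, 0.1, -0.7]
grip_width: 0.0233
gripper_force: 44.3
```

servo_tool([
  [0, 0, 0, 0, 0, -2, 1],
  [0, 0, 0, 0, 0, -4, 1],
  [0, 0, 0, 0, 0, -6, 1],
  [0, 0, 0, -1, 0, -8, 1],
  [0, 0, 0, -1, 0, -8, 1],
])

```text
clock: 33.12
tcp_pos: [0.4524, 0.0537, 0.0483]
orientation: [2.111, 2.325, 0.003]
contact_force: [-0.4, -0.0, -0.9]
grip_width: 0.0229
gripper_force: 44.3
```

servo_tool([
  [0, 0, 0, 0, 0, -1, 1],
  [0, 0, 0, 0, 0, -1, 1],
])

```text
clock: 33.28
tcp_pos: [0.4523, 0.0537, 0.0481]
orientation: [2.111, 2.325, 0.002]
contact_force: [-3.5, 0.0, 13.5]
grip_width: 0.0235
gripper_force: 46.2
```

servo_tool([
  [0, 0, 0, 0, 0, 0, 0.7],
  [0, 0, 0, 0, 0, 0, 0.55],
  [0, 0, 0, 0, 0, 0, 0.4],
  [0, 0, 0, 0, 0, 0, 0.4],
  [0, 0, 0, 0, 0, 5, 0.4],
])

```text
clock: 33.7
tcp_pos: [0.451, 0.0534, 0.0511]
orientation: [-2.112, -2.325, 0.002]
contact_force: [-0.0, -0.5, -0.3]
grip_width: 0.0515
gripper_force: 0.0
```

servo_tool([
  [0, 0, 0, 0, 0, 35, 0.4],
  [0, 0, 0, 0, 0, 75, 0.4],
  [0, 0, 0, 0, 0, 115, 0.4],
  [0, 0, 0, 0, 0, 155, 0.4],
  [0, 0, 0, 0, 0, 190, 0.4],
])

```text
clock: 34.12
tcp_pos: [0.4514, 0.0535, 0.2445]
orientation: [2.112, 2.325, 0.002]
contact_force: [0.3, -0.6, -0.7]
grip_width: 0.0512
gripper_force: 0.0
```

servo_tool([
  [0, 0, 7, 35, 0, 0, 0.4],
  [0, 0, 14, 70, 0, 0, 0.4],
  [0, 0, 21, 105, 0, 0, 0.4],
  [0, 0, 28, 140, 0, 0, 0.4],
  [0, 0, 35, 140, 0, 0, 0.4],
])

```text
clock: 34.53
tcp_pos: [0.5967, 0.053, 0.2413]
orientation: [1.308, 2.854, 0.003]
contact_force: [0.7, -0.4, 0.6]
grip_width: 0.0514
gripper_force: 0.0
```

```bash
python3 c.py 15;python3 w.py 15 scene
python3 - <<'E'
from h import *
im,d,ci,T=grab('wrist');P=cloud(d,ci,T)
m=(np.hypot(P[...,0]-.644,P[...,1]-.057)<.03)&(P[...,2]>.09)&(P[...,2]<.105);p=P[m][:,:2].astype(np.float32)*1000
if len(p)>20: print('knob',cv2.minAreaRect(p))
a=cv2.imread('pics/scene15.png')[130:330,200:470];b=cv2.imread('pics/side15.png')[120:320,200:460]
cv2.imwrite('pics/v15.png',np.vstack([cv2.resize(a,(405,300)),cv2.resize(b,(405,300))]))
E
```

```text
tcp [0.5967 0.053  0.2413] yaw 40.8 0.05138297196110707
wrist wall -1 [-0.0999  0.4282] 1170 y -0.32 0.138
wrist wall 1 [-0.0935  0.4887] 1004 y -0.246 0.143
wrist load x 0.452 y 0.054 [24. 50.] 5.9 z 0.073
wrist load x 0.459 y -0.024 [25. 50.] 7.1 z 0.073
wrist load x 0.469 y -0.107 [25. 36.] 4.8 z 0.073
wrist load x 0.477 y -0.192 [24. 50.] 6.6 z 0.073
scene wall -1 [-0.0993  0.4288] 101 y -0.315 0.136
scene wall 1 [-0.0979  0.4887] 205 y -0.313 0.143
scene load x 0.452 y 0.054 [48. 26.] 90.0 z 0.073
scene load x 0.460 y -0.024 [26. 48.] 8.1 z 0.073
scene load x 0.477 y -0.112 [37. 22.] 51.3 z 0.073
scene load x 0.479 y -0.192 [25. 47.] 0.0 z 0.073
side wall -1 [-0.0981  0.428 ] 377 y -0.323 0.136
side wall 1 [-0.0986  0.4881] 161 y -0.315 0.145
side load x 0.451 y 0.053 [27. 46.] 6.6 z 0.073
side load x 0.459 y -0.027 [28. 52.] 9.5 z 0.073
side load x 0.468 y -0.109 [25. 36.] 8.1 z 0.073
side load x 0.476 y -0.195 [26. 50.] 4.2 z 0.073
tcp [0.5911 0.0534 0.2411] yaw 40.3
knob ((644.3209228515625, 57.379493713378906), (40.96736526489258, 14.353479385375977), 5.360344409942627)
```

View pics/v15.png

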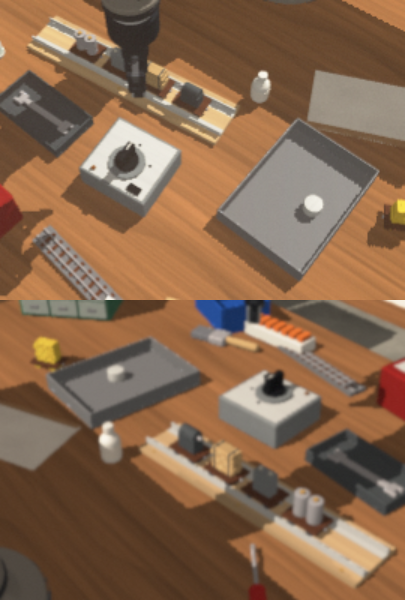

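All four wagons stand in the channel (lower half: 190,438; 228,458; 265,482; 308,505). The tin is alone in the bin, and the knob is still off. Now I turn the feed on.

servo_tool([
  [0, 0, 7, 25, 2, 0, 0.3],
  [0, 0, 14, 53, 4, 0, 0.3],
  [0, 0, 21, 53, 4, 0, 0.3],
  [0, 0, 28, 53, 4, 0, 0.3],
  [0, 0, 35, 53, 4, 0, 0.3],
], force=60)

```text
clock: 35.2
tcp_pos: [0.6439, 0.0577, 0.2417]
orientation: [-0.391, -3.117, 0.001]
contact_force: [0.5, 0.3, 0.9]
grip_width: 0.0599
gripper_force: 0.0
```

servo_tool([
  [0, 0, 7, 0, 0, 0, 0.3],
  [0, 0, 14, 0, 0, 0, 0.3],
  [0, 0, 20, 0, 0, 0, 0.3],
  [0, 0, 20, 0, 0, 0, 0.3],
  [0, 0, 20, 0, 0, 0, 0.3],
])

```text
clock: 35.62
tcp_pos: [0.6439, 0.0575, 0.2419]
orientation: [-0.144, 3.138, -0.0]
contact_force: [0.5, 0.1, -0.3]
grip_width: 0.0598
gripper_force: 0.0
```

servo_tool([
  [0, 0, 0, 0, 0, -40, 0.3],
  [0, 0, 0, 0, 0, -80, 0.3],
  [0, 0, 0, 0, 0, -120, 0.3],
  [0, 0, 0, 0, 0, -145, 0.3],
  [0, 0, 0, 0, 0, -160, 0.3],
])

```text
clock: 36.03
tcp_pos: [0.6419, 0.0569, 0.0779]
orientation: [0.143, -3.133, 0.002]
contact_force: [-0.6, -0.1, 1.0]
grip_width: 0.0592
gripper_force: 0.0
```

servo_tool([
  [0, 0, 0, 0, 0, 0, 0.6],
  [0, 0, 0, 0, 0, 0, 1],
  [0, 0, 0, 0, 0, 0, 1],
  [0, 0, 0, 0, 0, 0, 1],
  [0, 0, 0, 0, 0, 0, 1],
])

```text
clock: 36.45
tcp_pos: [0.6459, 0.0574, 0.0838]
orientation: [-0.149, 3.135, -0.0]
contact_force: [-0.9, -0.9, 6.3]
grip_width: 0.0124
gripper_force: 60.8
```

servo_tool([
  [0, 0, -7, 0, 0, 0, 1],
  [0, 0, -14, 0, 0, 0, 1],
  [0, 0, -21, 0, 0, 0, 1],
  [0, 0, -28, 0, 0, 0, 1],
  [0, 0, -35, 0, 0, 0, 1],
])

```text
clock: 36.87
tcp_pos: [0.646, 0.0575, 0.0839]
orientation: [0.809, 3.032, 0.002]
contact_force: [-1.5, -1.5, 4.5]
grip_width: 0.0121
gripper_force: 60.8
```

servo_tool([
  [0, 0, -7, 0, 0, 0, 1],
  [0, 0, -14, 0, 0, 0, 1],
  [0, 0, -21, 0, 0, 0, 1],
  [0, 0, -28, 0, 0, 0, 1],
  [0, 0, -33, 0, 0, 0, 1],
])

```text
clock: 37.28
tcp_pos: [0.6459, 0.0575, 0.0838]
orientation: [1.638, 2.678, 0.003]
contact_force: [-1.2, -0.4, 5.6]
grip_width: 0.0121
gripper_force: 60.9
```

servo_tool([
  [0, 0, -1, 0, 0, 0, 1],
  [0, 0, -1, 0, 0, 0, 1],
  [0, 0, -1, 0, 0, 0, 1],
])

```text
clock: 37.53
tcp_pos: [0.6459, 0.0575, 0.0838]
orientation: [1.652, 2.669, 0.003]
contact_force: [-0.9, -1.1, 7.0]
grip_width: 0.0123
gripper_force: 60.9
```

```bash
python3 -c "
from h import *
o=r.get_obs();M=R.from_rotvec(o['orientation']).as_matrix();print(o['moment'],np.degrees(np.arctan2(M[1,1],M[0,1])))"
```

```text
[-0.38337606  0.36606586  0.09620096] 26.48532855738514
```

servo_tool([
  [0, 0, 0, 0, 0, 0, 0.7],
  [0, 0, 0, 0, 0, 0, 0.4],
  [0, 0, 0, 0, 0, 0, 0.3],
  [0, 0, 0, 0, 0, 0, 0.3],
  [0, 0, 0, 0, 0, 10, 0.3],
])

```text
clock: 37.95
tcp_pos: [0.6431, 0.0574, 0.0899]
orientation: [-1.652, -2.669, 0.004]
contact_force: [-0.9, -1.1, -0.9]
grip_width: 0.0599
gripper_force: 0.0
```

servo_tool([
  [0, 0, 0, 0, 0, 35, 0.3],
  [0, 0, 0, 0, 0, 75, 0.3],
  [0, 0, 0, 0, 0, 115, 0.3],
  [0, 0, 0, 20, -40, 145, 0.3],
  [0, 0, 0, 40, -80, 145, 0.3],
])

```text
clock: 38.37
tcp_pos: [0.6811, -0.0061, 0.2425]
orientation: [1.64, 2.672, 0.013]
contact_force: [2.7, -0.6, 0.1]
grip_width: 0.0597
gripper_force: 0.0
```

```bash
python3 c.py 16|grep load
python3 - <<'E'
from h import *
for n in ['wrist','scene','side']:
    im,d,ci,T=grab(n);P=cloud(d,ci,T)
    m=(np.hypot(P[...,0]-.644,P[...,1]-.057)<.03)&(P[...,2]>.09)&(P[...,2]<.105);p=P[m][:,:2].astype(np.float32)*1000
    if len(p)>20: print('knob',n,cv2.minAreaRect(p))
print(r.get_obs()['contact_force'])
a=cv2.imread('pics/scene16.png')[130:330,200:470];b=cv2.imread('pics/side16.png')[120:320,200:460]
cv2.imwrite('pics/v16.png',np.vstack([cv2.resize(a,(405,300)),cv2.resize(b,(405,300))]))
E
```

```text
wrist load x 0.451 y 0.055 [25. 49.] 5.4 z 0.072
wrist load x 0.459 y -0.024 [26. 50.] 5.2 z 0.072
wrist load x 0.469 y -0.107 [25. 35.] 5.5 z 0.072
wrist load x 0.478 y -0.192 [24. 49.] 4.8 z 0.072
scene load x 0.452 y 0.054 [24. 48.] 2.7 z 0.073
scene load x 0.460 y -0.025 [28. 50.] 6.1 z 0.073
scene load x 0.469 y -0.108 [25. 36.] 4.1 z 0.073
scene load x 0.478 y -0.190 [22. 46.] 2.7 z 0.073
side load x 0.447 y 0.053 [27. 47.] 24.6 z 0.073
side load x 0.458 y -0.028 [27. 50.] 6.1 z 0.073
side load x 0.469 y -0.109 [24. 37.] 3.8 z 0.073
side load x 0.475 y -0.195 [25. 48.] 3.8 z 0.073
knob wrist ((644.4583129882812, 57.079254150390625), (13.382107734680176, 41.03931427001953), 26.484928131103516)
knob scene ((645.8028564453125, 57.173667907714844), (14.836973190307617, 41.305274963378906), 28.412559509277344)
knob side ((642.7542114257812, 54.63626480102539), (20.916837692260742, 42.159393310546875), 36.47594451904297)
[ 0.32947652  0.58810743 -0.02197841]
```

View pics/v16.png

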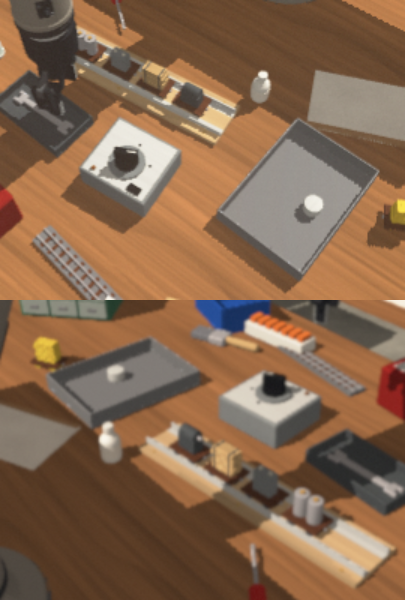

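The knob is back at its on angle (bar at -63.5°, as at the start). All four wagons stand in the channel, the spanner is in the tray, and the tin is still in the bin.

```bash
python3 -c "
from bench import r
print(r.hand_in())"
```

```text
the job is handed in; nothing more can be done
None
```

Job handed in at about 39 s of robot time: feed turned off, spanner laid flat in the tool tray, all four wagons (tanks, trafo, timber, motor) upright in the cassette channel, then the feed turned back on and released; the tin is still in the bin and I did not touch the glue bottle or paint jar.

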